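# Screw the lifting eye home with a tommy bar

## Robot

A 6-joint arm with a two-finger parallel gripper is mounted at the origin on the work surface. World frame = base frame: x ahead of the robot, y to its left, z up, the work surface at z = 0. Lengths are in m, angles in rad, forces in N, time in s.
With the tool pointing down it reaches from about 0.375 to 0.9 m from the base axis. Payload 3.1 kg.
Tool frame: the origin (TCP) lies on the centre line of the jaws, within the pads' length; the fingertips stand 25 mm ahead of it and the grasp point (between the pads) lies 6 mm ahead of it (manip.tips_ahead is the distance from the TCP to the fingertips, in m); z points along the fingers, y is the direction in which the jaws open and shut (so a half turn about z gives the same grasp; the last joint's range is limited). The gripper opens to 85 mm and grips with 20 to 120 N. Pads are 22 mm wide; open, the fingers measure 114 mm over their backs; the gripper's body (76 mm by 85 mm) begins 54 mm behind the grasp point. The pads swing forward as they close: fully open they stand 13 mm farther back than shut.
Start: joints at [0.952, 0.527, 1.433, -0, 1.181, -0.178], TCP at [0.267, 0.565, 0.256] pointing down, gripper open.
Joint ranges: [-3.08, 3.08], [-0.75, 2.2], [0.22, 2.44], [-1.43, 4.57], [0, 2.65], [-2.85, 2.85]. Speed limits (rad/s): [2.79, 2.79, 3.14, 3.14, 3.14, 3.14].

## Interface

Orientations are given as a unit quaternion [x, y, z, w].
In Python, from station import manip gives the robot as it stands.
- The arm moves only by the tool play_rows, never from a script. Its argument "steps" is a list that holds one entry, the list of rows, each a list of 6 numbers: the shift along the tool's x, y, z in m, then the turn, a rotation vector about the tool's x, y, z in degrees. In form: [[[x, y, z, rx, ry, rz], ...]]. A call has 1 to 10 rows; each row shifts and turns the commanded pose from where the row before left it, along the tool's axes as they then stand; what a row does not reach is not made up. A row lasts 1/8 s, in which the tool goes at most 62.5 mm and 10.7 degrees, less where a joint would pass 70% of its speed; a pose out of reach is approached as far as the arm can. A call is refused whole if a number of a shift passes 0.0625 or a number of a turn 10.7, either way. A call with a gripper value outside its range is refused whole. "fingers" is the opening, from 0 (shut) to 1 (fully open), set as the call begins (left out, the last holds). The fingers move at their own pace and stop on an object; "squeeze" is the grip in N (left out, the last holds). Time passes only in rows, so rows that do not move let the fingers close. It gives the time, the measured TCP pose, the force and the opening at its end, in the units of the state.
- manip.sense(): the state, without advancing time (a new reading comes with each control period).
- manip.snapshot(name): name is "side" or "top"; returns a dict with "img" (480x640x3 uint8, red, green, blue), "K" (3x3 intrinsics, pixels), "world_from_camera" (4x4, takes a point from camera to world coordinates). Camera axes: x right, y down, z forward; pixel columns grow to the right and rows downward; lengths in m; the calibration is good to about 2 mm. A picture is of the moment at which its call begins. There is no depth.
- manip.sign_off(): hands the job in, once; it reports no verdict.
Trained networks look in a picture, given as the dict that the camera call returned (one of the last four; its "shot" number tells which), for a name from the list of things; names that differ only in an ending like _2 or _b are one class to them, and where a whole thing is asked for, a point or a joint stands for the part that bears it (a point fixed in the world has none). Each returns a list of dicts, best first, with "score" (0 to 1); they miss things now and then, are a little off and sometimes report something else, mostly with a low value. They report only what shows in the picture. A call takes as long as a camera call. They do not tell look-alikes from the thing itself.
- manip.regions_of(label, picture): "pixels" (480x640 bool, what is visible of it) and "rect" ([left, top, right, bottom] in pixels, round what is visible of it).
- manip.pinpoint(label, picture): "point" ([column, row] in pixels: a listed point, or the origin of a listed thing).
The state is a dict: "t": time; "q": joint angles; "qd": joint speeds; "tau": joint torques, N m; "tcp_pos": TCP position; "tool_rot": TCP orientation; "force": force on the tool from outside, world axes, zero at the start; "ft_torque": the same for the moment, N m; "finger_gap": opening from 0.0 (shut) to 1.0 (fully open).
Only numpy, scipy, OpenCV 4.12 (cv2) and the standard library are available. Lean on these libraries where they do the work, as an engineer would, in place of code of your own. Each camera call takes 0.05 s, during which the arm holds its last target.

## Task

The steel lifting eye on top of the gear unit is only part-way screwed in. Take the steel bar from its rest, slide it through the eye's loop and, using it as a lever, turn the eye clockwise (seen from above) until it comes to its stop with the collar tight on the boss; turn it only with the bar, keeping the fingers off the eye. Then draw the bar out, lay it back in both notches of its rest as you found it, and leave the other things on the bench where they are.

Things in the scene. Friction and masses are not known exactly. Their poses are not given: they have to be found in the camera images.
- eye_loop (a point): Centre of the round hole of the steel lifting eye: an upright ring (outside 42 mm, hole 20 mm, 16 mm thick along the hole) on a neck (20 mm wide) and round collar (36 mm wide, 8 mm thick); 34 mm above the collar's underside. x = level, along the hole's axis (both ways alike); z up, the screw axis, through this point. The bar has about 20 degrees of free play each way in the hole before it bears.
- eye_seat (a point): Centre of the underside of the eye's collar, on the screw axis; axes as eye_loop. The eye only turns about z, sinking 6 mm per full clockwise turn. 70 to 140 degrees are still to turn (1.1 to 2.3 mm too high), then comes a hard stop; which way the loop faces there is not known. The thread drags with about 0.2 N m; at the stop it rises steeply (0.7 N m about the screw axis is plainly the stop).
- boss_face (a point): Centre of the top face of the round dark steel boss (50 mm wide, 10 mm high) on top of the gear unit, into which the eye screws. Fixed. z up. The eye is home when eye_seat has come down to this point.
- gearcase: The gear unit, a heavy grey housing that does not move: 170 x 130 mm foot plate 12 mm thick, housing 130 x 105 mm, top at 90 mm above the bench, carrying the boss at its centre; round flange and shaft stub on its -x face, reaching 105 mm from the centre. Origin at the centre of its underside, z up.
- bar: The loose plain round steel bar, 14 mm in diameter, 200 mm long, about 0.14 kg. Origin at its centre, x along its length (both ends alike).
- bar_mid (a point): Centre of the bar, on its axis, half-way along. The place to grip it.
- rest: The fixed bar rest: plywood base 150 x 70 x 8 mm with two black V-notched supports, 120 mm apart (each 16 mm long), at x = -60 and +60 mm. The V faces up, slopes of 45 degrees, its mouth 40 mm wide and 48 mm above the bench at the lips. The bar lies in both notches along x, its centre above the origin and its axis 38 mm above the bench. Origin at the centre of the underside, z up.
- spanner_grip (a point): Bystander: a steel spanner, 150 mm long, lying flat; a point on its handle.
- spare_mid (a point): Bystander: a small spare eye bolt lying flat, about 80 mm long, loop 44 mm wide, 18 mm high.
- tape_mid (a point): Bystander: a roll of brown tape lying flat, 90 mm across, 24 mm high; its centre.
- jar_mid (a point): Bystander: a jar, 60 mm across, 70 mm high; its centre.
- carton_mid (a point): Bystander: a closed white carton, 90 x 120 x 60 mm; its centre.
- washer_mid (a point): Bystander: a flat steel washer, 44 mm across, 5 mm thick; its centre.
Not all that is in view belongs to the job. There is more than one size of the bar; the one meant has the size given above.

How it is judged:
By the outcome, as a careful person would: the job done as asked, in the order asked, and still so for the second after the job is handed in, with the robot touching nothing.
It also fails if it takes over 67 s, if anything falls off the work surface, if the arm or the gripper's body presses on something with over 40 N, if the wrist force passes 120 N, or if a joint passes its speed limit or range.

## Working session

There is one attempt and no reset: what is moved stays moved. The work goes in short steps, Python scripts to look and compute and a tool call to move; the robot and the scene stay as the last step left them, time stands still between calls to the robot, and variables do not carry over. Pictures are saved under pics/ and viewed, and the job is handed in when it is done.

Besides the shell and the picture viewer there is one more tool, called after "Request:" in YAML: its name, and indented under it one key for each argument. play_rows: Moves the arm, as the interface text tells. Its arguments: {"type":"object","properties":{"steps":{"type":"array"},"fingers":{"type":"number"},"squeeze":{"type":"number"}},"required":["steps"]}

```bash
ls; mkdir -p pics; cat > h.py <<'E'
import numpy as np, cv2
from station import manip
from scipy.spatial.transform import Rotation as R
def save(p,name,box=None,s=1):
    im=p["img"][:,:,::-1]
    if box: im=im[box[1]:box[3],box[0]:box[2]]
    if s!=1: im=cv2.resize(im,None,fx=s,fy=s,interpolation=cv2.INTER_CUBIC)
    cv2.imwrite("pics/"+name,im)
def ray(p,px):
    K=np.array(p["K"]);T=np.array(p["world_from_camera"])
    d=T[:3,:3]@np.linalg.solve(K,[px[0],px[1],1]);return T[:3,3],d
def atz(p,px,z):
    o,d=ray(p,px);return o+d*(z-o[2])/d[2]
def proj(p,X):
    K=np.array(p["K"]);T=np.array(p["world_from_camera"])
    c=T[:3,:3].T@(np.array(X)-T[:3,3]);u=K@c;return u[:2]/u[2]
def tri(p,a,q,b):
    o1,d1=ray(p,a);o2,d2=ray(q,b);d1=d1/np.linalg.norm(d1);d2=d2/np.linalg.norm(d2)
    A=np.c_[d1,-d2];s=np.linalg.lstsq(A,o2-o1,rcond=None)[0]
    x=o1+d1*s[0];y=o2+d2*s[1];return (x+y)/2,np.linalg.norm(x-y)
E
cat > a.py <<'E'
from h import *
np.set_printoptions(precision=4,suppress=True)
t=manip.snapshot("top");s=manip.snapshot("side")
save(t,"top0.png");save(s,"side0.png")
for p,n in((t,"top"),(s,"side")):
    print(n,p["K"],np.array(p["world_from_camera"]))
for l in "eye_loop eye_seat boss_face gearcase bar bar_mid rest spanner_grip spare_mid".split():
    for p,n in((t,"top"),(s,"side")):
        print(l,n,[(np.round(r["point"],1),round(r["score"],2)) for r in manip.pinpoint(l,p)[:3]])
print(manip.sense())
E
python3 a.py
```

```text
pics
top [[499.7948   0.     322.5271]
 [  0.     499.7948 240.3015]
 [  0.       0.       1.    ]] [[-0.0275 -0.9958  0.0871  0.3562]
 [-0.9993  0.0254 -0.026  -0.0013]
 [ 0.0237 -0.0878 -0.9959  1.1744]
 [ 0.      0.      0.      1.    ]]
side [[570.342    0.     332.3657]
 [  0.     570.342  242.4769]
 [  0.       0.       1.    ]] [[ 0.9968 -0.0349  0.0721  0.3724]
 [-0.0799 -0.5013  0.8616 -1.1188]
 [ 0.0061 -0.8645 -0.5025  0.7387]
 [ 0.      0.      0.      1.    ]]
eye_loop top [(array([225.6, 208.9]), 0.65)]
eye_loop side [(array([345.8, 194.5]), 0.49)]
eye_seat top [(array([229.3, 213.8]), 0.74)]
eye_seat side [(array([344.6, 203.3]), 0.61)]
boss_face top [(array([225.4, 212.8]), 0.9)]
boss_face side [(array([367.3, 307.4]), 0.63), (array([333.3, 197.1]), 0.41)]
gearcase top [(array([233.3, 217.6]), 0.81)]
gearcase side [(array([344.3, 239.9]), 0.75)]
bar top [(array([370.1, 205.9]), 0.93), (array([481.3, 343.6]), 0.84), (array([190.1, 339.6]), 0.56)]
bar side [(array([199.5, 401.7]), 0.76), (array([370.5, 296. ]), 0.65), (array([236.6, 219.2]), 0.65)]
bar_mid top [(array([
[... 242 characters left out ...]
 [(array([369.6, 309.7]), 0.77), (array([344.1, 240.1]), 0.39)]
spanner_grip top [(array([310.4, 270. ]), 0.72)]
spanner_grip side [(array([303.2, 276. ]), 0.76)]
spare_mid top [(array([307.9, 175.9]), 0.5)]
spare_mid side [(array([396.5, 268.3]), 0.76)]
{'t': 1.0, 'q': array([ 0.9515,  0.5275,  1.4327,  0.    ,  1.1814, -0.1785]), 'qd': array([-0.001 , -0.0005,  0.0006,  0.0012,  0.0013, -0.0006]), 'tau': array([  0.001 , -44.2332, -17.8427,  -0.0002,   0.0006,  -0.    ]), 'tcp_pos': array([0.2666, 0.5652, 0.2563]), 'tool_rot': array([0.2186, 0.9758, 0.    , 0.    ]), 'force': array([0.9794, 0.1822, 0.5518]), 'ft_torque': array([ 0.0114, -0.0528,  0.0014]), 'finger_gap': 1.0022766843445479}
```

View pics/top0.png

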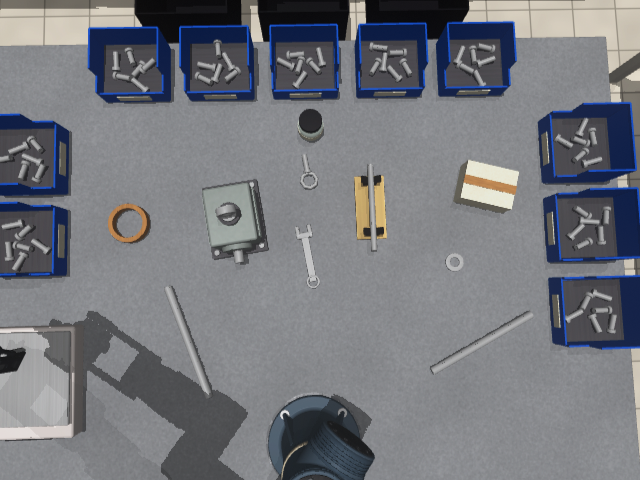

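View pics/side0.png

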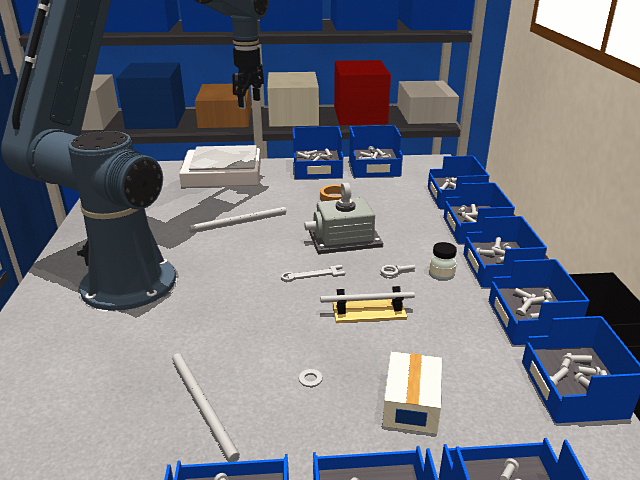

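The top view shows three bars: on the rest at (372,207), loose at (188,341) and loose at (481,342). I'll measure all three and enlarge the one on the rest and the eye.

```bash
cat > b.py <<'E'
from h import *
np.set_printoptions(precision=4,suppress=True)
t=manip.snapshot("top");s=manip.snapshot("side")
a=cv2.resize(t["img"][150:265,170:400,::-1],None,fx=3.4,fy=3.4,interpolation=cv2.INTER_CUBIC);cv2.imwrite("pics/topc.png",a)
a=cv2.resize(s["img"][170:330,280:440,::-1],None,fx=3.7,fy=3.7,interpolation=cv2.INTER_CUBIC);cv2.imwrite("pics/sidec.png",a)
for r in manip.regions_of("bar",t):
    m=r["pixels"].astype(np.uint8)
    (c,wh,ang)=cv2.minAreaRect(cv2.findNonZero(m))
    for z in ((0.038,) if abs(c[0]-372)<20 else (0.007,0.009)):
        b=cv2.boxPoints((c,wh,ang));P=np.array([atz(t,x,z) for x in b])
        print(np.round(c,1),r["score"],m.sum(),"z",z,"sides",np.linalg.norm(P[1]-P[0]),np.linalg.norm(P[2]-P[1]),"mean width",m.sum()/max(wh)*np.linalg.norm(P[1]-P[0])/wh[1] )
        print("  center",atz(t,c,z))
def tr(l,i=0,j=0,zz=None):
    A=manip.pinpoint(l,t)[i]["point"];B=manip.pinpoint(l,s)[j]["point"]
    print(l,tri(t,A,s,B))
for l in ("eye_loop","eye_seat","gearcase","rest"): tr(l)
A=manip.pinpoint("bar_mid",t);B=manip.pinpoint("bar_mid",s)
A=[x["point"] for x in A if abs(x["point"][0]-372)<15][0];B=[x["point"] for x in B if abs(x["point"][0]-369)<15][0]
print("bar",tri(t,A,s,B))
print("gear z0",atz(t,manip.pinpoint("gearcase",t)[0]["point"],0),"seat z.102",atz(t,manip.pinpoint("eye_seat",t)[0]["point"],.102))
E
python3 b.py
```

```text
[371.7 207. ] 0.96 481 z 0.038 sides 0.01394536880520961 0.2003001548292176 mean width 0.012987186068418574
  center [ 0.5297 -0.1462  0.038 ]
[481.3 342.3] 0.88 987 z 0.007 sides 0.27412199782585983 0.0211828609467373 mean width 0.019945464124754578
  center [ 0.2114 -0.3936  0.007 ]
[481.3 342.3] 0.88 987 z 0.009 sides 0.27365235759406226 0.021146569354657686 mean width 0.019911292506025857
  center [ 0.2117 -0.3929  0.009 ]
[187.8 342.1] 0.63 1038 z 0.007 sides 0.022044991146015804 0.2729629121615073 mean width 0.019726955518992728
  center [0.2324 0.2831 0.007 ]
[187.8 342.1] 0.63 1038 z 0.009 sides 0.022007222507110905 0.27249525773626443 mean width 0.019693158260706032
  center [0.2326 0.2826 0.009 ]Traceback (most recent call last):
  File "b.py", line 16, in <module>
    for l in ("eye_loop","eye_seat","gearcase","rest"): tr(l)
                                                        ~~^^^
  File "b.py", line 14, in tr
    A=manip.pinpoint(l,t)[i]["point"];B=manip.pinpoint(l,s)[j]["point"]
      ~~~~~~~~~~~~~~~~~~~^^^
IndexError: list index out of range
```

View pics/topc.png

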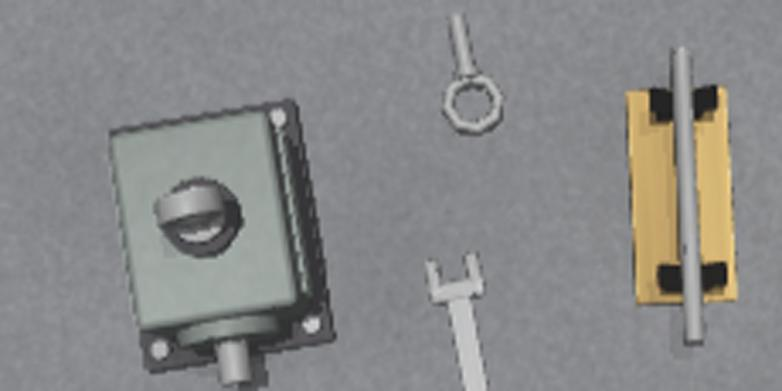

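View pics/sidec.png

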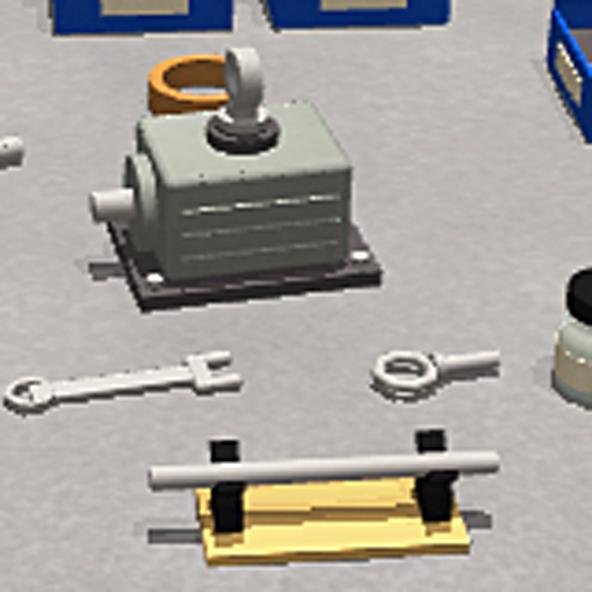

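The bar on the rest measures 200 x 14 mm, so it is the one meant. The two loose bars measure about 273 x 20 mm. Next I'll fit the eye, gear unit and rest poses.

```bash
cat > c.py <<'E'
from h import *
from scipy.optimize import minimize
np.set_printoptions(precision=4,suppress=True)
t=manip.snapshot("top");s=manip.snapshot("side")
def reg(l,p):
    r=manip.regions_of(l,p)
    for x in r[:3]: print(l,round(x["score"],2),np.round(x["rect"],1),x["pixels"].sum())
    return r
for l in("eye_loop","gearcase","boss_face","rest"):
    for p,n in((t,"t"),(s,"s")):
        r=reg(l,p)
        if r:
            np.save(f"m_{l}_{n}.npy",r[0]["pixels"])
m=[r for r in manip.regions_of("bar",t) if abs(r["rect"][0]-368)<15][0]["pixels"]
v,u=np.nonzero(m);P=np.array([atz(t,(a,b),.038) for a,b in zip(u,v)])[:,:2]
c=P.mean(0);w,V=np.linalg.eigh(np.cov((P-c).T));d=V[:,1]
print("bar mask c",c,"yaw",np.degrees(np.arctan2(d[1],d[0])),"ends",((P-c)@d).min(),((P-c)@d).max())
np.savez("shots.npz",ti=t["img"],si=s["img"],tK=t["K"],sK=s["K"],tT=t["world_from_camera"],sT=s["world_from_camera"])
a=cv2.resize(t["img"][195:235,200:260,::-1],None,fx=10,fy=10,interpolation=cv2.INTER_NEAREST)
b=cv2.resize(s["img"][170:220,320:370,::-1],None,fx=10,fy=10,interpolation=cv2.INTER_NEAREST)
cv2.imwrite("pics/et.png",a);cv2.imwrite("pics/es.png",b)
E
python3 c.py
```

```text
eye_loop 0.66 [215.2 203.1 239.3 220.4] 276
eye_loop 0.82 [339.7 186.5 354.1 206. ] 212
gearcase 0.73 [200.  178.7 271.  263.6] 3628
gearcase 0.86 [305.8 199.9 383.1 256.5] 2998
gearcase 0.45 [321.5 291.2 415.7 304.6] 627
boss_face 0.63 [213.2 207.2 242.  226.2] 418
boss_face 0.57 [334.4 184.5 354.  209.6] 361
boss_face 0.4 [324.3 292.1 414.4 304.2] 586
rest 0.21 [296.9 109.  324.  138.8] 665
rest 0.97 [333.  284.2 404.7 325.2] 1629
bar mask c [ 0.5278 -0.1461] yaw -179.36203493466436 ends -0.10286333158638868 0.09741963161988289
```

View pics/et.png

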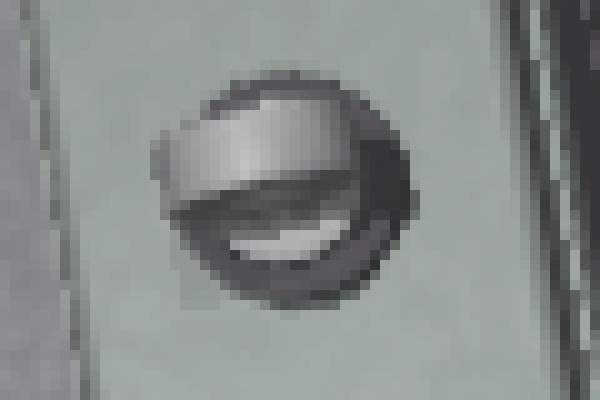

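View pics/es.png

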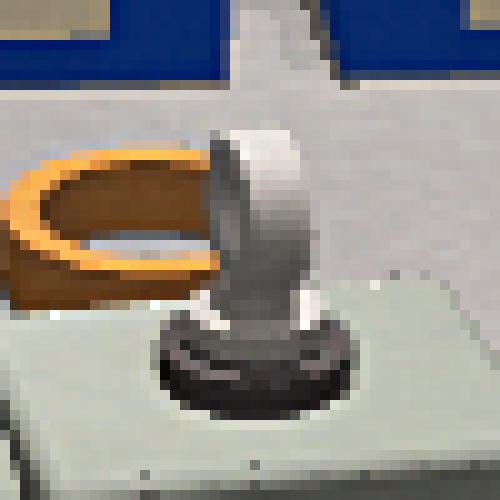

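```bash
cat > d.py <<'E'
from h import *
from scipy.optimize import minimize, differential_evolution
from scipy.ndimage import map_coordinates
np.set_printoptions(precision=4,suppress=True)
S=np.load("shots.npz")
t=dict(img=S["ti"],K=S["tK"],world_from_camera=S["tT"]);s=dict(img=S["si"],K=S["sK"],world_from_camera=S["sT"])
def projN(p,X):
    K=np.array(p["K"]);T=np.array(p["world_from_camera"])
    c=(X-T[:3,3])@T[:3,:3];u=c@K.T;return u[:,:2]/u[:,2:]
def sil(p,x,y,yaw,z=.1357):
    """contours (outer): ring hull + collar disc/boss hull"""
    a=np.linspace(0,2*np.pi,200)
    ax=np.array([np.cos(yaw),np.sin(yaw),0]);tn=np.array([-np.sin(yaw),np.cos(yaw),0])
    c=np.array([x,y,z]);out=[]
    f=[c+k*.008*ax+.021*(np.cos(a)[:,None]*tn+np.sin(a)[:,None]*[0,0,1]) for k in(-1,1)]
    boss=[np.array([x,y,h])+.025*np.c_[np.cos(a),np.sin(a),0*a] for h in(.09,.1)]
    H=lambda L:cv2.convexHull(projN(p,np.vstack(L)).astype(np.float32))[:,0]
    return H(f),H(boss),[projN(p,g) for g in f]
def dens(c,n=150):
    c=np.vstack([c,c[:1]]);l=np.r_[0,np.cumsum(np.linalg.norm(np.diff(c,axis=0),axis=1))]
    q=np.linspace(0,l[-1],n);return np.c_[np.interp(q,l,c[:,0]),np.interp(q,l,c[:,1])]
def G(p):
    im=cv2.GaussianBlur(p["img"],(0,0),.6).astype(float)
    gx=np.stack([cv2.Sobel(im[:,:,i],-1,1,0) for i in range(3)]);gy=np.stack([cv2.Sobel(im[:,:,i],-1,0,1) for i in range(3)])
    return np.minimum(np.sqrt((gx**2+gy**2).sum(0)),250)
g={"t":G(t),"s":G(s)};P={"t":t,"s":s}
def score(v):
    x,y,yaw,du,dv,eu,ev=v;sc=0
    for n,o in(("t",(du,dv)),("s",(eu,ev))):
        r,b,_=sil(P[n],x,y,yaw)
        for c,w in((r,1),(b,.7)):
            c=dens(c)+o
            if c is not r and w==.7: # only boss points outside ring
                pass
            sc+=w*map_coordinates(g[n],[c[:,1],c[:,0]],order=1).mean()
    return -sc+ 8*(du**2+dv**2+eu**2+ev**2)
x0=atz(t,(229.6,213.8),.1);print("init",x0)
best=differential_evolution(score,[(x0[0]-.012,x0[0]+.012),(x0[1]-.012,x0[1]+.012),(-.3,.6)]+[(-1.5,1.5)]*4,seed=1,maxiter=150,popsize=12)
print(best.x,np.degrees(best.x[2]),best.fun)
for yw in np.radians([-10,-5,0,5,10,15,20,25]):
    m=minimize(lambda v:score([v[0],v[1],yw,*v[2:]]),np.delete(best.x,2),method="Nelder-Mead");print(np.degrees(yw).round(),m.fun.round(1),end="; ")
for n,box in(("t",(200,195,260,235)),("s",(320,170,370,220))):
    im=cv2.resize(P[n]["img"][box[1]:box[3],box[0]:box[2],::-1],None,fx=10,fy=10,interpolation=cv2.INTER_NEAREST)
    o=best.x[3:5] if n=="t" else best.x[5:7]
    r,b,ff=sil(P[n],*best.x[:3])
    for c,col in((r,(0,0,255)),(b,(0,255,0)),(ff[0],(255,255,0)),(ff[1],(0,255,255))):
        cv2.polylines(im,[np.round((c+o+.5-[box[0],box[1]])*10).astype(int)],True,col,1)
    cv2.imwrite(f"pics/fit_{n}.png",im)
E
python3 d.py; python3 -c "
import cv2,numpy as np
a=cv2.imread('pics/fit_t.png');b=cv2.imread('pics/fit_s.png');b=cv2.resize(b,(400,400));cv2.imwrite('pics/fit.png',np.hstack([cv2.resize(a,(400,267)).__class__ and cv2.copyMakeBorder(cv2.resize(a,(400,267)),0,133,0,0,0),b]))"
```

```text
init [0.5128 0.1697 0.1   ]
[ 0.5131  0.1729  0.1966 -0.0128 -0.0422 -0.5147  0.8966] 11.265912556855971 -709.2118378852554
-10.0 -671.8; -5.0 -664.3; 0.0 -683.7; 5.0 -701.9; 10.0 -710.8; 15.0 -705.0; 20.0 -693.4; 25.0 -680.4;
```

View pics/fit.png

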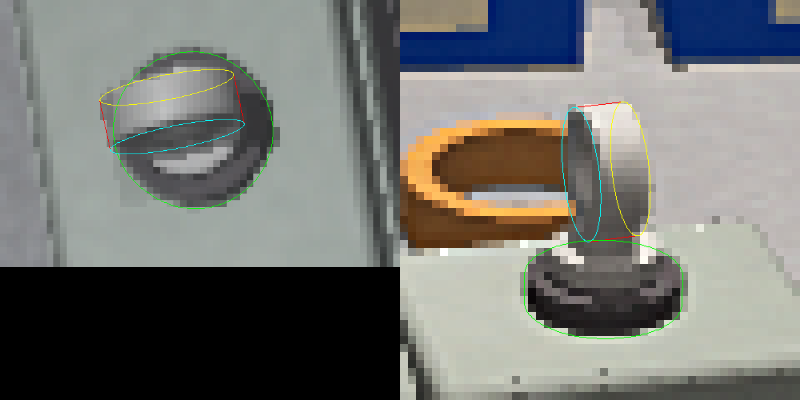

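The fit puts the eye at about (0.513, 0.172) with its hole axis at yaw 10.5°. Next I'll cross-check the bar in the side view and plan the approach.

```bash
cat >> h.py <<'E'
def pose():
    st=manip.sense();r=R.from_quat(st["tool_rot"]);return st,np.array(st["tcp_pos"]),r
def psi_of(r):
    x=r.as_matrix()[:,0];return np.degrees(np.arctan2(x[1],x[0]))%360
def totool(d,psi):
    "world displacement -> tool axes with tool down and tool x at yaw psi (deg)"
    a=np.radians(psi);x=np.array([np.cos(a),np.sin(a),0]);y=np.array([np.sin(a),-np.cos(a),0])
    d=np.array(d);return np.array([d@x,d@y,-d[2]])
E
cat > e.py <<'E'
from h import *
np.set_printoptions(precision=4,suppress=True)
s=manip.snapshot("side");t=manip.snapshot("top")
B=[r for r in manip.regions_of("bar",s) if 330<(r["rect"][0]+r["rect"][2])/2<410]
for r in B:
    m=r["pixels"].astype(np.uint8);c,wh,a=cv2.minAreaRect(cv2.findNonZero(m));bx=cv2.boxPoints((c,wh,a));print(r["rect"],c,wh,a)
    print("center at z.038",atz(s,c,.038))
print("proj of est ends",[proj(s,[.530+k*.1,-.1462+k*.0012,.038]) for k in(-1,0,1)])
print([ (r["rect"],r["score"]) for r in manip.regions_of("rest",s)[:1]], "rest origin side",atz(s,manip.pinpoint("rest",s)[0]["point"],0))
r=manip.pinpoint("rest",t); print("rest origin top",[atz(t,x["point"],0) for x in r[:1]])
print(psi_of(pose()[2]), totool(np.array([.530,-.1462,.124])-pose()[1],180.7))
E
python3 e.py
```

```text
[321.5, 288.1, 413.0, 305.6] (367.0104064941406, 296.1606140136719) (7.983401775360107, 94.32003784179688) 86.3086166381836
center at z.038 [ 0.5278 -0.1467  0.038 ]
proj of est ends [array([320.6583, 298.308 ]), array([368.0119, 295.9815]), array([414.7198, 293.6867])]
[([331.4, 286.0, 406.8, 324.9], 0.78)] rest origin side [ 0.5336 -0.1415  0.    ]
rest origin top [array([ 0.5345, -0.143 ,  0.    ])]
154.74348725994685 [-0.2546 -0.7146  0.1323]
```

Request:
play_rows:
  steps:
    - [[0,0,0,0,0,-8.65],[0,0,0,0,0,-8.65],[0,0,0,0,0,-8.65],[-0.017,-0.0476,0,0,0,0],[-0.017,-0.0476,0,0,0,0],[-0.017,-0.0476,0,0,0,0],[-0.017,-0.0476,0,0,0,0],[-0.017,-0.0476,0,0,0,0],[-0.017,-0.0476,0,0,0,0],[-0.017,-0.0476,0,0,0,0]]
  fingers: 1

```text
t: 3.3
tcp_pos: [0.3903, 0.2321, 0.2566]
tool_rot: [-0.006, 1.0, 0.0, 0.001]
force: [0.5, 0.2, -0.7]
finger_gap: 0.997
```

Request:
play_rows:
  steps:
    - [[-0.017,-0.0476,0,0,0,0],[-0.017,-0.0476,0,0,0,0],[-0.017,-0.0476,0,0,0,0],[-0.017,-0.0476,0,0,0,0],[-0.017,-0.0476,0,0,0,0],[-0.017,-0.0476,0,0,0,0],[-0.017,-0.0476,0.04,0,0,0],[-0.017,-0.0476,0.05,0,0,0],[0,0,0.042,0,0,0],[0,0,0,0,0,0]]

```text
t: 4.55
tcp_pos: [0.5254, -0.138, 0.1287]
tool_rot: [-0.005, 1.0, 0.002, -0.004]
force: [-0.2, 0.5, 0.4]
finger_gap: 1.001
```

```bash
cat > f.py <<'E'
from h import *
np.set_printoptions(precision=4,suppress=True)
st,p,r=pose();print(st["t"],p,psi_of(r),r.as_matrix()[:,2],st["q"],st["force"],st["finger_gap"])
s=manip.snapshot("side");t=manip.snapshot("top");import sys
save(s,sys.argv[1]+"_s.png",(260,150,460,340),3);save(t,sys.argv[1]+"_t.png",(180,140,420,290),3)
E
python3 f.py g1
```

```text
4.55 [ 0.5254 -0.138   0.1287] 180.62431792515738 [-0.0072  0.0037 -1.    ] [-0.4627  0.6075  1.7432  0.0001  0.799  -2.0444] [-0.152   0.4581  0.3597] 1.0012064179455542
```

View pics/g1_s.png

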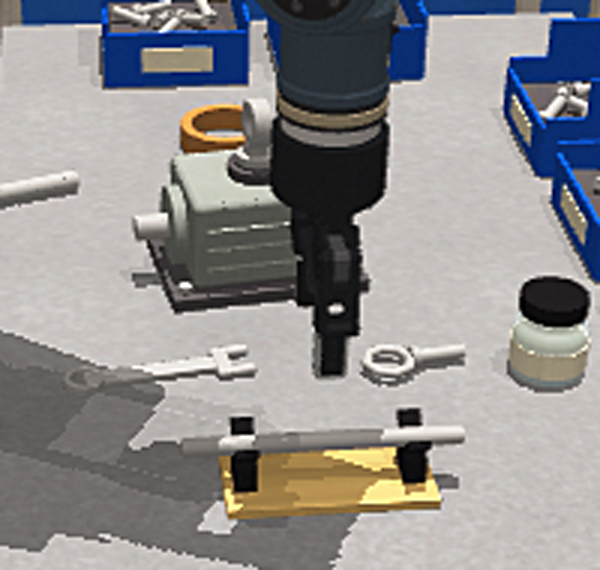

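The tool is above the bar at crop pixel (330,440), between the two supports. I'll let it settle, then descend.

Request:
play_rows:
  steps:
    - [[0,0,0,0,0,0],[0,0,0,0,0,0],[0,0,0.03,0,0,0],[0,0,0.025,0,0,0],[0,0,0,0,0,0],[0,0,0,0,0,0],[0,0,0,0,0,0]]

```text
t: 5.52
tcp_pos: [0.5284, -0.1387, 0.0779]
tool_rot: [-0.006, 1.0, -0.001, 0.001]
force: [0.2, 0.9, 0.2]
finger_gap: 0.997
```

```bash
python3 f.py g2
```

```text
5.525 [ 0.5284 -0.1387  0.0779] 180.70620447073728 [ 0.0023 -0.0012 -1.    ] [-0.4614  0.6949  1.7663 -0.      0.6777 -2.0445] [0.1767 0.9024 0.2313] 0.9972031714872831
```

View pics/g2_s.png

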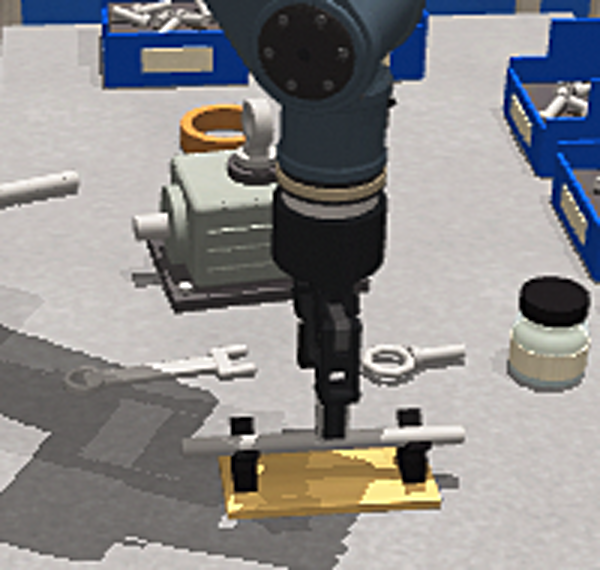

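View pics/g2_t.png

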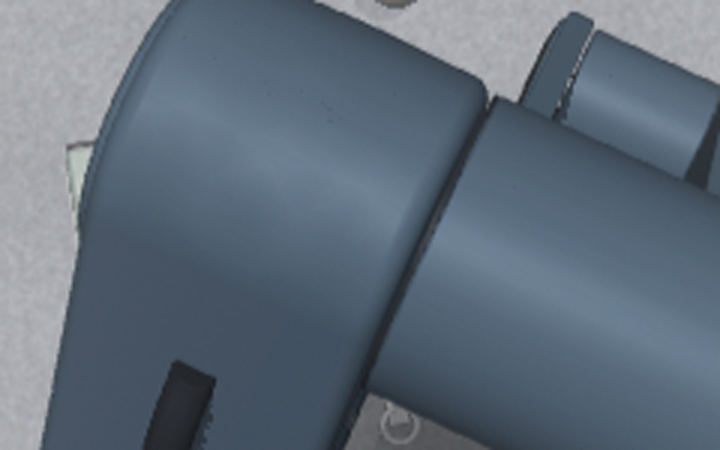

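Request:
play_rows:
  steps:
    - [[-0.0007,-0.0078,0,0,0,0],[0,0,0.012,0,0,0],[0,0,0.012,0,0,0],[0,0,0.01,0,0,0],[0,0,0,0,0,0],[0,0,0,0,0,0]]

```text
t: 6.38
tcp_pos: [0.5284, -0.1461, 0.0423]
tool_rot: [-0.006, 1.0, 0.0, -0.0]
force: [0.7, 0.7, -1.0]
finger_gap: 1.0
```

```bash
python3 f.py g3
```

```text
6.375 [ 0.5284 -0.1461  0.0423] 180.69998508168973 [-0.0003  0.0002 -1.    ] [-0.4737  0.7605  1.7691  0.      0.6123 -2.0567] [ 0.6973  0.7247 -1.0398] 1.0001010284598366
```

View pics/g3_s.png

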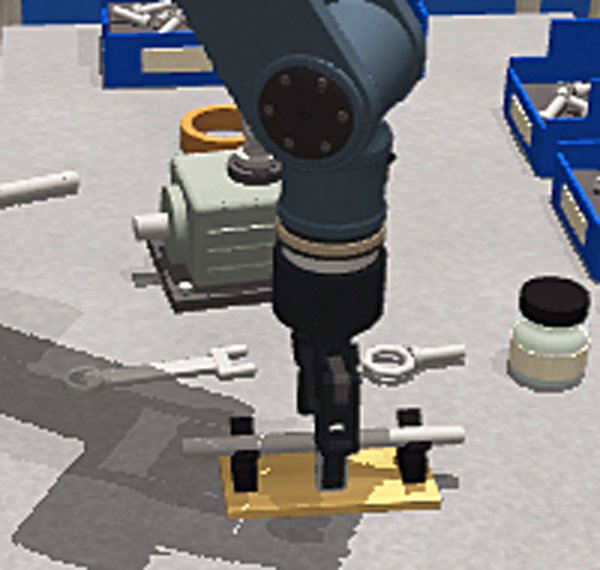

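The front finger at crop (335,440) straddles the bar near its middle. Closing.

Request:
play_rows:
  steps:
    - [[0,0,0,0,0,0],[0,0,0,0,0,0],[0,0,0,0,0,0],[0,0,0,0,0,0],[0,0,0,0,0,0],[0,0,0,0,0,0],[0,0,0,0,0,0],[0,0,0,0,0,0]]
  fingers: 0
  squeeze: 110

```text
t: 7.48
tcp_pos: [0.5286, -0.1466, 0.0429]
tool_rot: [-0.006, 1.0, -0.0, 0.0]
force: [-1.6, -3.5, 5.4]
finger_gap: 0.126
```

Request:
play_rows:
  steps:
    - [[0,0,-0.01,0,0,0],[0,0,-0.03,0,0,0],[0,0,-0.05,0,0,0],[0,0,-0.05,0,0,0],[0,0,-0.01,0,0,0],[0,0,0,0,0,0],[0,0,0,0,0,0]]

```text
t: 8.35
tcp_pos: [0.5271, -0.1454, 0.1907]
tool_rot: [-0.006, 1.0, 0.001, -0.002]
force: [0.1, -0.1, -2.2]
finger_gap: 0.132
```

```bash
python3 f.py g4
```

```text
8.35 [ 0.5271 -0.1454  0.1907] 180.69287185803887 [-0.0038  0.0021 -1.    ] [-0.4737  0.5132  1.6919  0.0002  0.9408 -2.0568] [ 0.1475 -0.1209 -2.1514] 0.13153200997479667
```

View pics/g4_s.png

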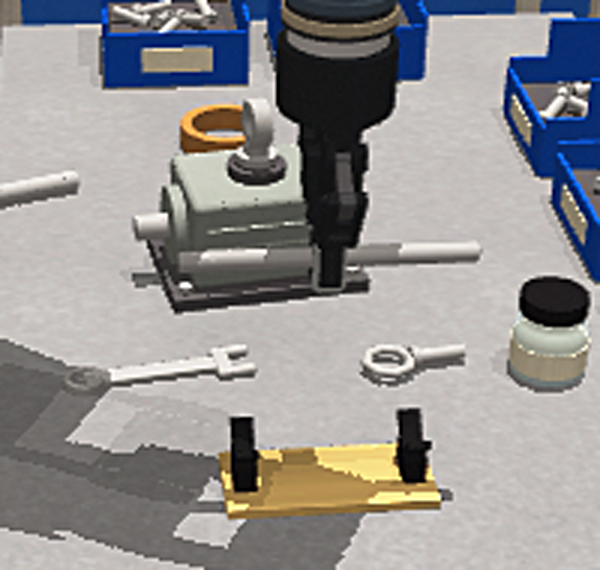

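Request:
play_rows:
  steps:
    - [[0,0,-0.005,0,0,-4.9],[0,0,-0.005,0,0,-4.9],[0.0107,0.0395,0,0,0,0],[0.0107,0.0395,0,0,0,0],[0.0107,0.0395,0,0,0,0],[0.0107,0.0395,0,0,0,0],[0.0107,0.0395,0,0,0,0],[0.0107,0.0395,0,0,0,0],[0.0107,0.0395,0,0,0,0],[0.0107,0.0395,0,0,0,0]]

```text
t: 9.7
tcp_pos: [0.3856, 0.1499, 0.2017]
tool_rot: [-0.091, 0.996, 0.0, -0.001]
force: [0.8, 0.1, -2.1]
finger_gap: 0.128
```

Request:
play_rows:
  steps:
    - [[0,0,0,0,0,0],[0,0,0,0,0,0],[0,0,0.03,0,0,0],[0,0,0,0,0,0],[0,0,0,0,0,0]]

```text
t: 10.32
tcp_pos: [0.3874, 0.1483, 0.1728]
tool_rot: [-0.091, 0.996, -0.0, 0.0]
force: [0.0, -0.4, -1.7]
finger_gap: 0.13
```

```bash
python3 f.py g5
```

```text
10.325 [0.3874 0.1483 0.1728] 190.41390345412378 [ 0.0001 -0.0001 -1.    ] [ 0.0947  0.4015  2.0273 -0.0001  0.7127 -1.6577] [ 0.0362 -0.3745 -1.6648] 0.13036362133923285
```

View pics/g5_s.png

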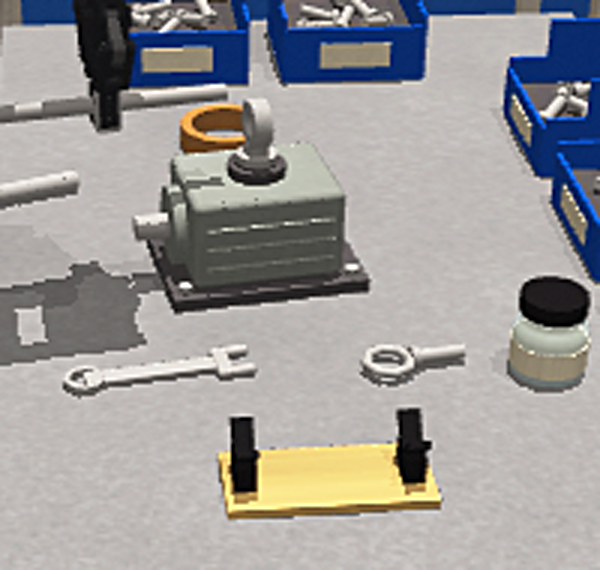

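View pics/g5_t.png

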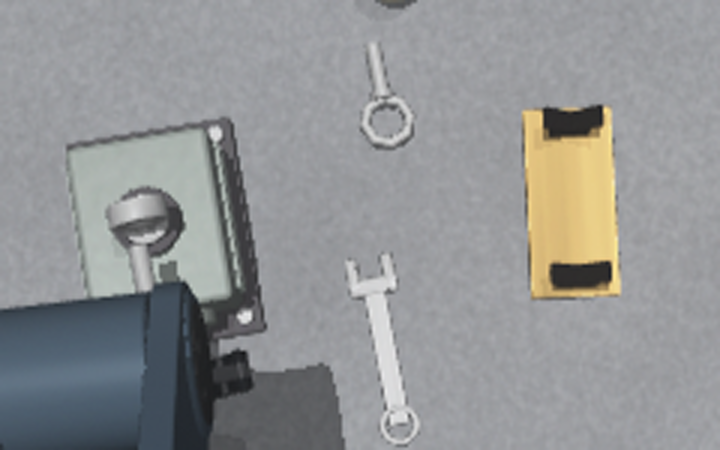

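Both views show the bar tip just short of the ring, at top crop (140,250). I'll lower to hole height, then measure the bar against the ring.

Request:
play_rows:
  steps:
    - [[0,0,0.016,0,0,0],[0,0,0.016,0,0,0],[0,0,0,0,0,0],[0,0,0,0,0,0]]

```text
t: 10.92
tcp_pos: [0.3872, 0.1489, 0.1412]
tool_rot: [-0.091, 0.996, -0.0, 0.001]
force: [-0.5, -1.6, -2.6]
finger_gap: 0.125
```

```bash
cat > k.py <<'E'
from h import *
np.set_printoptions(precision=4,suppress=True)
st,p,r=pose();print(st["t"],p,psi_of(r),st["force"])
s=manip.snapshot("side");t=manip.snapshot("top")
S=dict(ti=t["img"],si=s["img"],tK=t["K"],sK=s["K"],tT=t["world_from_camera"],sT=s["world_from_camera"]);np.savez("shots.npz",**S)
def projN(P,X):
    return np.array([proj(P,x) for x in X])
M=r.as_matrix();c=p+.0049*M[:,2]
e=np.array([.513,.1725,.1357]);yaw=np.radians(10.5)
a=np.linspace(0,2*np.pi,60);ax=np.array([np.cos(yaw),np.sin(yaw),0]);tn=np.array([-np.sin(yaw),np.cos(yaw),0])
for n,P,box,k in(("t",t,(200,195,260,255),10),("s",s,(270,165,370,225),8)):
    im=cv2.resize(P["img"][box[1]:box[3],box[0]:box[2],::-1],None,fx=k,fy=k,interpolation=cv2.INTER_NEAREST)
    D=lambda X,col,cl=True: cv2.polylines(im,[np.round((projN(P,X)+.5-[box[0],box[1]])*k).astype(int)],cl,col,1)
    for d in(-1,1): D(e+d*.008*ax+.021*(np.cos(a)[:,None]*tn+np.sin(a)[:,None]*[0,0,1]),(0,255,255))
    D(e[None]-.008*ax+.010*(np.cos(a)[:,None]*tn+np.sin(a)[:,None]*[0,0,1]),(255,255,0))
    tip=c-.1*M[:,0]
    D(tip+.007*(np.cos(a)[:,None]*M[:,1]+np.sin(a)[:,None]*M[:,2]),(0,0,255))
    for q in(-1,1):
        D(np.array([tip+q*.007*M[:,1],tip+q*.007*M[:,1]+.06*M[:,0]]),(0,0,255),False)
        D(np.array([tip+q*.007*M[:,2],tip+q*.007*M[:,2]+.06*M[:,0]]),(0,160,0),False)
    cv2.imwrite(f"pics/k_{n}.png",im)
E
python3 k.py
```

```text
10.925 [0.3872 0.1489 0.1412] 190.49067318337964 [-0.457  -1.6023 -2.6222]
```

View pics/k_t.png

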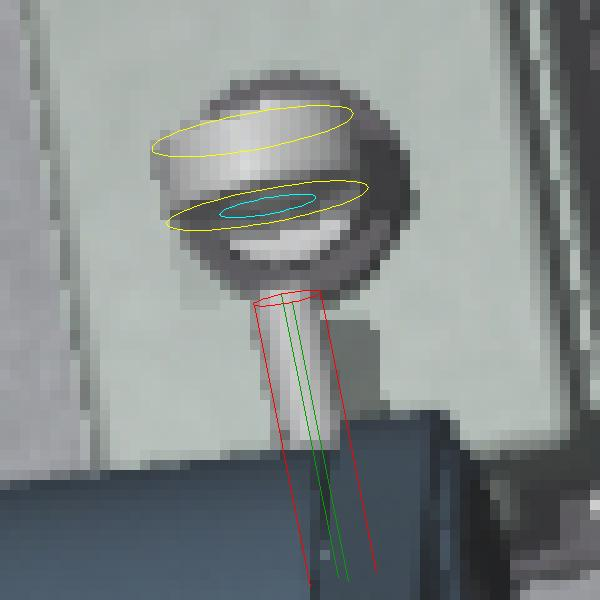

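View pics/k_s.png

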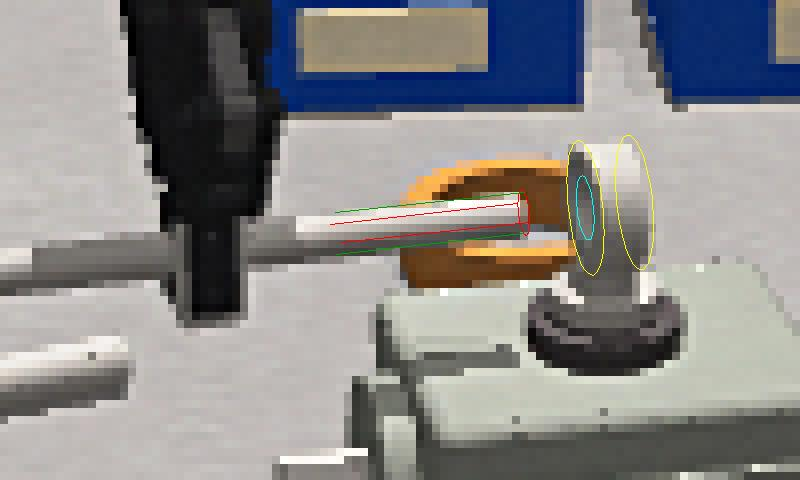

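```bash
cat > l.py <<'E'
from h import *
from scipy.optimize import minimize, differential_evolution
from scipy.ndimage import map_coordinates
exec(open("d.py").read().split("x0=atz")[0].split("np.set_printoptions")[1].join(["np.set_printoptions",""]))
def eye(v):
    x,y,z,yaw=v;sc=0
    for n in "ts":
        r,_,_=sil(P[n],x,y,yaw,z);c=dens(r)
        sc+=map_coordinates(g[n],[c[:,1],c[:,0]],order=1).mean()
    return -sc
for seed in (1,2):
    b=differential_evolution(eye,[(.503,.523),(.160,.182),(.125,.145),(0,.4)],seed=seed,maxiter=200);print("eye",b.x,np.degrees(b.x[3]),b.fun)
for n in "ts":
    o=minimize(lambda v:-sum(map_coordinates(g[n],[c[:,1]+v[1],c[:,0]+v[0]],order=1).mean() for c in[dens(sil(P[n],.513,.1725,np.radians(10.5),.1357)[0])]),[0,0],method="Nelder-Mead",options=dict(initial_simplex=[[0,0],[1,0],[0,1]]));print("ring px off",n,o.x)
    o=minimize(lambda v:-sum(map_coordinates(g[n],[c[:,1]+v[1],c[:,0]+v[0]],order=1).mean() for c in[dens(sil(P[n],.513,.1725,np.radians(10.5),.1357)[1])]),[0,0],method="Nelder-Mead",options=dict(initial_simplex=[[0,0],[1,0],[0,1]]));print("boss px off",n,o.x)
tcp=np.array([.3872,.1489,.1412]);psi=np.radians(10.49)
def bar(v,full=False):
    dy,dz,yaw,pit,L=v;sc=0
    u=np.array([np.cos(yaw)*np.cos(pit),np.sin(yaw)*np.cos(pit),np.sin(pit)])
    c=tcp+np.array([-np.sin(psi)*dy,np.cos(psi)*dy,-.0049+dz])
    for n,l0 in(("t",.072),("s",.035)):
        T=np.array(P[n]["world_from_camera"]);w=np.cross(u,c+u*.08-T[:3,3]);w/=np.linalg.norm(w)
        for q in(-1,1):
            X=c+np.linspace(l0,L-.002,60)[:,None]*u+q*.007*w;c2=projN(P[n],X)
            sc+=map_coordinates(g[n],[c2[:,1],c2[:,0]],order=1).mean()
        X=c+L*u+np.linspace(-.005,.005,20)[:,None]*w;c2=projN(P[n],X)
        sc+=.4*map_coordinates(g[n],[c2[:,1],c2[:,0]],order=1).mean()
    return -sc
for seed in(1,2):
    b=differential_evolution(bar,[(-.008,.008),(-.008,.008),(psi-.1,psi+.1),(-.1,.1),(.09,.11)],seed=seed,maxiter=200)
    print("bar dy dz yaw pitch L",b.x[:2],np.degrees(b.x[2:4]),b.x[4],b.fun)
v=b.x;u=np.array([np.cos(v[2])*np.cos(v[3]),np.sin(v[2])*np.cos(v[3]),np.sin(v[3])]);c=tcp+np.array([-np.sin(psi)*v[0],np.cos(psi)*v[0],-.0049+v[1]])
print("tip",c+u*v[4],"axis at eye x",c+u*(.513-c[0])/u[0])
E
python3 l.py
```

```text
eye [0.5031 0.1606 0.1309 0.3949] 22.624261624531638 -423.11904011508983
eye [0.5031 0.1607 0.1303 0.3907] 22.38307047847427 -423.0494375947146
ring px off t [-0.3701  0.3015]
boss px off t [ 0.5262 -0.7706]
ring px off s [-0.4544  2.1929]
boss px off s [-0.2754  0.9374]
bar dy dz yaw pitch L [-0.0052  0.0012] [7.0163 2.4746] 0.09177283314581965 -1178.4508168412553
bar dy dz yaw pitch L [-0.0035  0.0013] [5.8739 1.9429] 0.0919447872743823 -1177.929432052875
tip [0.4793 0.1548 0.1407] axis at eye x [0.513  0.1583 0.1418]
```

Request:
play_rows:
  steps:
    - [[-0.007,0,0,0,0,0],[-0.007,0,0,0,0,0],[0,0,0,0,0,0],[0,0,0,0,0,0]]

```text
t: 11.52
tcp_pos: [0.4003, 0.1514, 0.1405]
tool_rot: [-0.091, 0.996, 0.0, -0.0]
force: [1.0, 0.1, -1.3]
finger_gap: 0.123
```

```bash
sed -i 's/INTER_NEAREST/INTER_CUBIC/; s/(270,165,370,225),8/(310,170,370,220),12/; s/(200,195,260,255),10/(205,195,250,245),12/' k.py; python3 k.py
python3 - <<'E'
import numpy as np,cv2
S=np.load("shots.npz")
a=cv2.resize(S["ti"][195:245,205:250,::-1],None,fx=8,fy=8,interpolation=cv2.INTER_CUBIC)
b=cv2.resize(S["si"][175:215,310:360,::-1],None,fx=8.8,fy=10,interpolation=cv2.INTER_CUBIC)
cv2.imwrite("pics/raw.png",np.hstack([a,b]))
E
```

```text
11.525 [0.4003 0.1514 0.1405] 190.4945841922424 [ 0.9631  0.073  -1.2508]
```

View pics/raw.png

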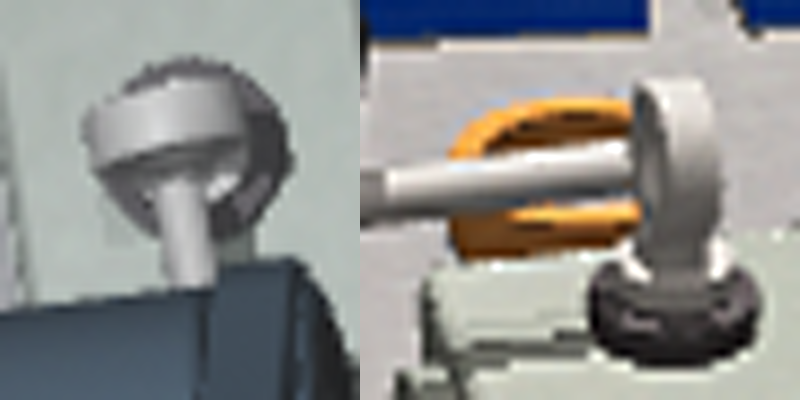

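View pics/k_t.png

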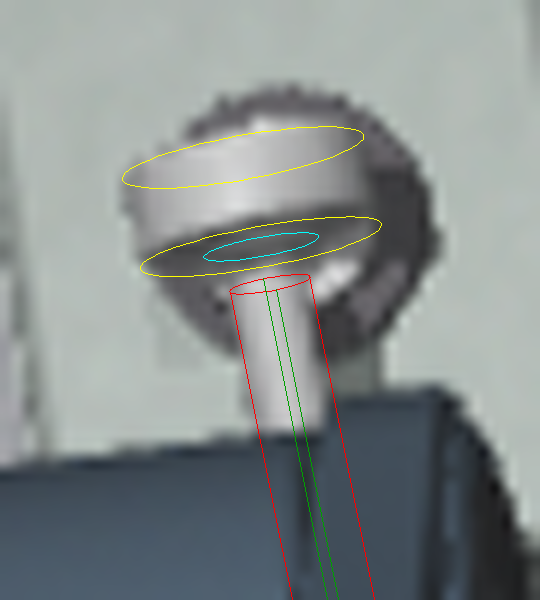

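View pics/k_s.png

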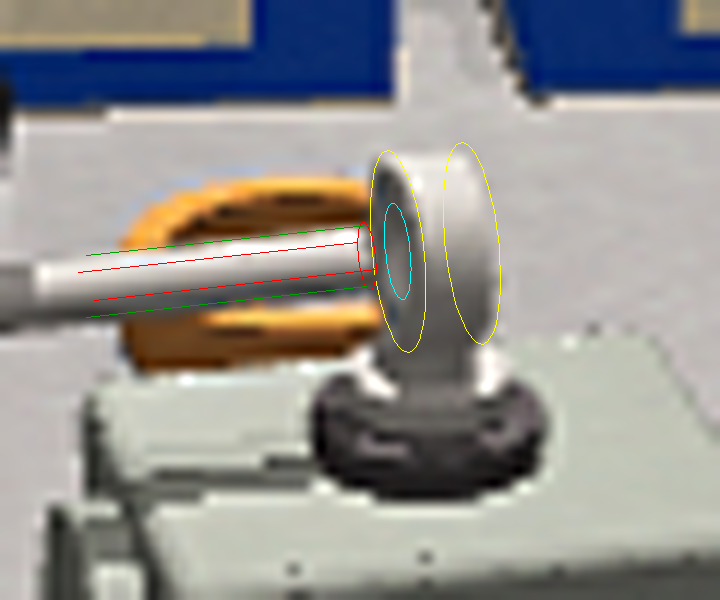

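The bar tip, at about (635,168) in the right half, lines up with the ring's hole in both views. I'll insert slowly and watch the force.

Request:
play_rows:
  steps:
    - [[-0.003,0,0,0,0,0],[-0.003,0,0,0,0,0],[-0.003,0,0,0,0,0],[-0.003,0,0,0,0,0],[0,0,0,0,0,0]]

```text
t: 12.25
tcp_pos: [0.4126, 0.1537, 0.1406]
tool_rot: [-0.091, 0.996, -0.0, 0.0]
force: [-1.0, 0.5, -1.5]
finger_gap: 0.127
```

```bash
cat > n.py <<'E'
from h import *
import sys
np.set_printoptions(precision=4,suppress=True)
st,p,r=pose();print(st["t"],p,psi_of(r),"F",st["force"],"T",st["ft_torque"],"q",st["q"])
s=manip.snapshot("side");t=manip.snapshot("top")
a=cv2.resize(t["img"][190:245,195:255,::-1],None,fx=6.6,fy=6.6,interpolation=cv2.INTER_CUBIC)
b=cv2.resize(s["img"][170:225,310:365,::-1],(400,a.shape[0]),interpolation=cv2.INTER_CUBIC)
cv2.imwrite("pics/"+sys.argv[1],np.hstack([a,b]))
E
python3 n.py n1.png
```

```text
12.25 [0.4126 0.1537 0.1406] 190.49530060696833 F [-1.0306  0.4983 -1.4844] T [-0.0309  0.0117 -0.038 ] q [ 0.1017  0.4922  1.9944 -0.      0.6546 -1.6523]
```

View pics/n1.png

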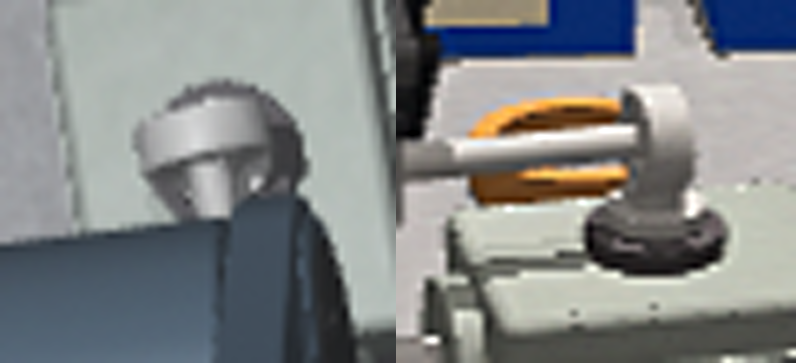

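No force so far, and the tip is inside the hole's mouth at right crop (640,138). Continuing.

Request:
play_rows:
  steps:
    - [[-0.004,0,0,0,0,0],[-0.004,0,0,0,0,0],[-0.004,0,0,0,0,0],[-0.004,0,0,0,0,0],[0,0,0,0,0,0]]

```text
t: 12.98
tcp_pos: [0.4285, 0.1566, 0.1406]
tool_rot: [-0.091, 0.996, -0.0, 0.0]
force: [-0.2, 1.1, -2.3]
finger_gap: 0.122
```

```bash
python3 n.py n2.png
```

```text
12.975 [0.4285 0.1566 0.1406] 190.4925896553159 F [-0.1875  1.0749 -2.3007] T [ 0.0085 -0.0271  0.0485] q [ 0.1046  0.5057  1.9561 -0.      0.6793 -1.6493]
```

View pics/n2.png

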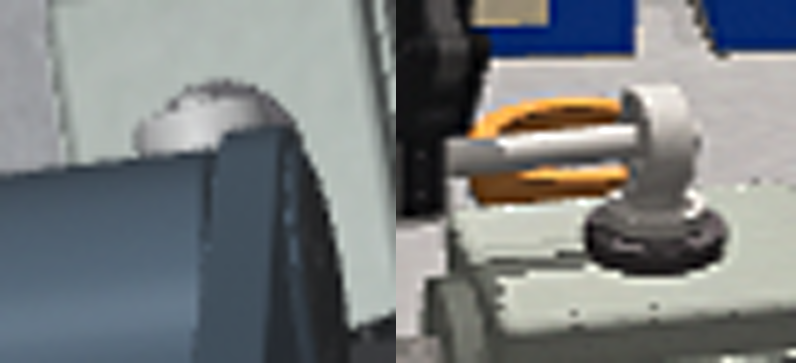

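Request:
play_rows:
  steps:
    - [[-0.005,0,0,0,0,0],[-0.005,0,0,0,0,0],[-0.005,0,0,0,0,0],[-0.005,0,0,0,0,0],[0,0,0,0,0,0],[0,0,0,0,0,0]]

```text
t: 13.82
tcp_pos: [0.4473, 0.1602, 0.1405]
tool_rot: [-0.091, 0.996, -0.0, -0.0]
force: [0.3, 0.7, -1.1]
finger_gap: 0.122
```

```bash
python3 n.py n3.png
```

```text
13.825 [0.4473 0.1602 0.1405] 190.49505142893943 F [ 0.2834  0.6741 -1.1045] T [-0.0039 -0.0061 -0.0368] q [ 0.108   0.5227  1.9093 -0.      0.7102 -1.6459]
```

View pics/n3.png

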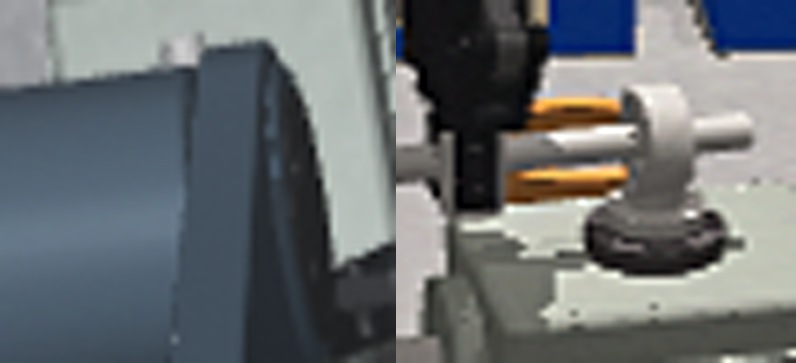

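The side view shows the bar clean through the loop, its tip out at right crop (750,130). I'll start orbiting clockwise about the screw axis, at L ≈ 67 mm.

Request:
play_rows:
  steps:
    - [[-0.0003,0.0058,0,0,0,5],[-0.0003,0.0058,0,0,0,5],[-0.0003,0.0058,0,0,0,5],[-0.0003,0.0058,0,0,0,5],[-0.0003,0.0058,0.0001,0,0,5],[-0.0003,0.0058,0.0001,0,0,5],[0,0,0,0,0,0],[0,0,0,0,0,0]]

```text
t: 14.92
tcp_pos: [0.4503, 0.1943, 0.1403]
tool_rot: [0.169, 0.986, -0.0, -0.0]
force: [-1.1, -1.4, 0.2]
finger_gap: 0.124
```

```bash
cat > o.py <<'E'
from h import *
import sys
np.set_printoptions(precision=4,suppress=True)
st,p,r=pose();e=np.array([.513,.1725,p[2]])
F=np.array(st["force"]);T=np.array(st["ft_torque"]);ps=psi_of(r)
print(st["t"],p,"psi",ps,"F",F,"T",T,"Mz eye",(np.cross(p-e,F)+T)[2],"arm",np.cross(p-e,F)[2],"q",st["q"],"gap",st["finger_gap"])
d=e-p;print("dist",np.linalg.norm(d[:2]),"dir to eye",np.degrees(np.arctan2(d[1],d[0])),"bar yaw",ps-180, "tool offset to eye",totool(d,ps))
s=manip.snapshot("side");t=manip.snapshot("top")
a=cv2.resize(t["img"][180:245,190:255,::-1],(396,396),interpolation=cv2.INTER_CUBIC)
b=cv2.resize(s["img"][165:230,305:370,::-1],(396,396),interpolation=cv2.INTER_CUBIC)
cv2.imwrite("pics/"+sys.argv[1],np.hstack([a,b]))
E
python3 o.py o1.png
```

```text
14.925 [0.4503 0.1943 0.1403] psi 160.5774763839904 F [-1.0587 -1.4375  0.2475] T [-0.3168 -0.5814  0.0635] Mz eye 0.1767306087857761 arm 0.11323869237430184 q [ 0.1791  0.5367  1.8722 -0.0003  0.7334 -1.0525] gap 0.12382056284295022
dist 0.06641131335000697 dir to eye -19.13495504733898 bar yaw -19.422523616009613 tool offset to eye [-0.0664  0.0003 -0.    ]
```

View pics/o1.png

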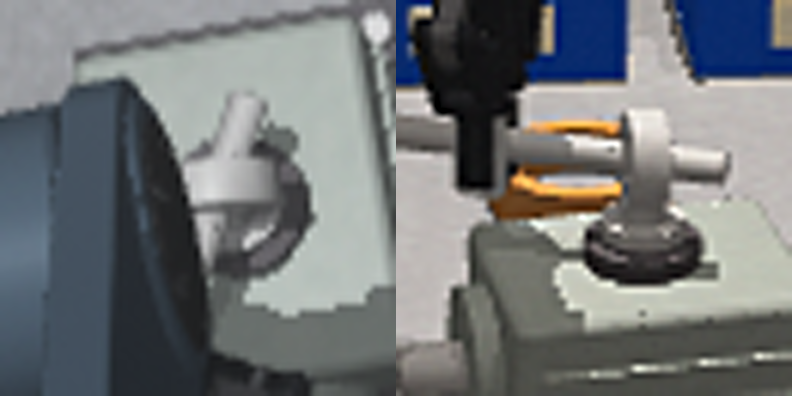

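The eye is turning, with a moment of about 0.18 N m, which matches the thread drag. Continuing.

Request:
play_rows:
  steps:
    - [[-0.0003,0.0058,0.0001,0,0,5],[-0.0003,0.0058,0.0001,0,0,5],[-0.0003,0.0058,0.0001,0,0,5],[-0.0003,0.0058,0.0001,0,0,5],[-0.0003,0.0058,0.0001,0,0,5],[-0.0003,0.0058,0.0001,0,0,5],[0,0,0,0,0,0],[0,0,0,0,0,0]]

```text
t: 16.02
tcp_pos: [0.4701, 0.2226, 0.1397]
tool_rot: [0.418, 0.908, -0.0, -0.0]
force: [-0.3, -0.0, 0.2]
finger_gap: 0.124
```

```bash
python3 o.py o2.png
```

```text
16.025 [0.4701 0.2226 0.1397] psi 130.5720647539228 F [-0.253  -0.0473  0.1821] T [-0.1784 -0.0211  0.1351] Mz eye 0.14979146745645475 arm 0.01471203077060235 q [ 0.2272  0.5653  1.7993  0.0002  0.7772 -0.481 ] gap 0.12418765762192677
dist 0.0659872680749818 dir to eye -49.459271557836274 bar yaw -49.4279352460772 tool offset to eye [-0.066 -0.    -0.   ]
```

View pics/o2.png

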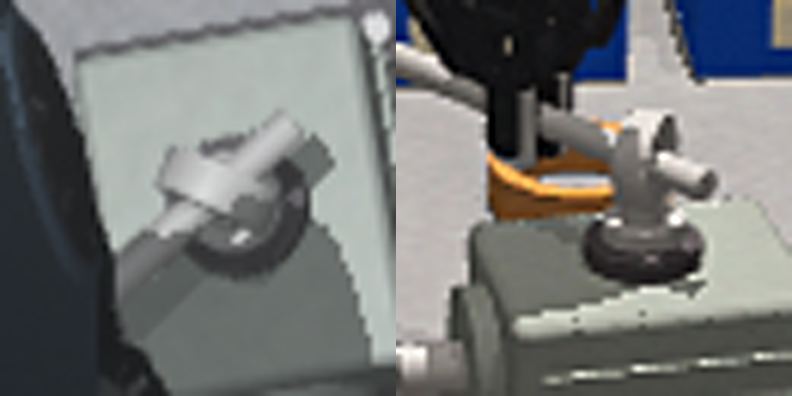

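The bar and eye now point about -50° for the bar and -30° for the ring axis, and the forces are small. Continuing.

Request:
play_rows:
  steps:
    - [[-0.0003,0.0058,0.0001,0,0,5],[-0.0003,0.0058,0.0001,0,0,5],[-0.0003,0.0058,0.0001,0,0,5],[-0.0003,0.0058,0.0001,0,0,5],[-0.0003,0.0058,0.0001,0,0,5],[-0.0003,0.0058,0.0001,0,0,5],[0,0,0,0,0,0]]

```text
t: 17.0
tcp_pos: [0.5014, 0.2373, 0.1391]
tool_rot: [0.639, 0.769, -0.0, -0.0]
force: [-0.7, -1.1, -2.2]
finger_gap: 0.126
```

```bash
python3 o.py o3.png
```

```text
17.0 [0.5014 0.2373 0.1391] psi 100.56581326152123 F [-0.6737 -1.1189 -2.1606] T [-0.2019  0.1043  0.1232] Mz eye 0.17980587621999827 arm 0.05659927242211221 q [0.2404 0.5999 1.7127 0.0001 0.8296 0.0559] gap 0.12648497733805217
dist 0.0657857688312139 dir to eye -79.84795437072638 bar yaw -79.43418673847877 tool offset to eye [-0.0658 -0.0005 -0.    ]
```

View pics/o3.png

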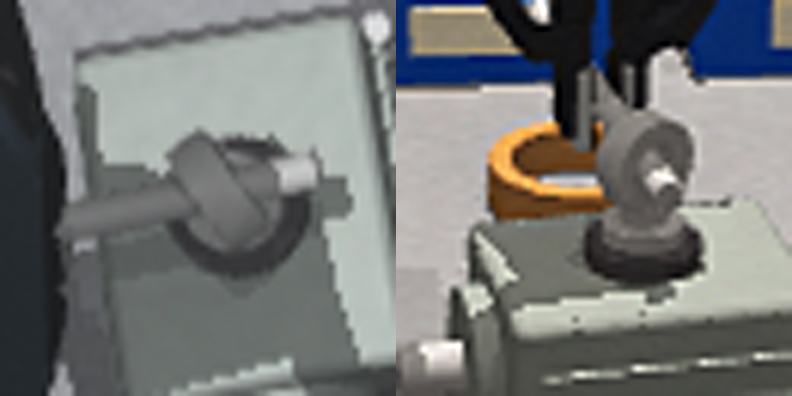

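Request:
play_rows:
  steps:
    - [[-0.0002,0.0046,0.0001,0,0,4],[-0.0002,0.0046,0.0001,0,0,4],[0,0,0,0,0,0]]

```text
t: 17.48
tcp_pos: [0.5105, 0.2382, 0.1389]
tool_rot: [0.691, 0.723, -0.0, -0.0]
force: [-0.5, 0.1, -1.6]
finger_gap: 0.125
```

```bash
python3 o.py o4.png
```

```text
17.475 [0.5105 0.2382 0.1389] psi 92.58704785559307 F [-0.4924  0.0546 -1.6354] T [-0.3866  0.0747  0.1009] Mz eye 0.1331277840474437 arm 0.03223546640624305 q [0.2383 0.6086 1.6909 0.0001 0.8424 0.1931] gap 0.12494819292608998
dist 0.06578381320930386 dir to eye -87.84559912671673 bar yaw -87.41295214440693 tool offset to eye [-0.0658 -0.0005 -0.    ]
```

Request:
play_rows:
  steps:
    - [[-0.0002,0.0046,0.0001,0,0,4],[-0.0002,0.0046,0.0001,0,0,4],[0,0,0,0,0,0]]

```text
t: 17.95
tcp_pos: [0.5197, 0.2379, 0.1387]
tool_rot: [0.74, 0.673, -0.0, -0.0]
force: [-1.3, -0.7, -0.9]
finger_gap: 0.126
```

```bash
python3 o.py o5.png
```

```text
17.95 [0.5197 0.2379 0.1387] psi 84.5868477040289 F [-1.2889 -0.7436 -0.8905] T [-0.1964  0.1611  0.1158] Mz eye 0.19514149799471536 arm 0.07936535987298196 q [0.2339 0.6172 1.67   0.0001 0.8547 0.3283] gap 0.1264632859199972
dist 0.06579362704949616 dir to eye -95.86041543987764 bar yaw -95.4131522959711 tool offset to eye [-0.0658 -0.0005 -0.    ]
```

Request:
play_rows:
  steps:
    - [[-0.0002,0.0046,0.0001,0,0,4],[-0.0002,0.0046,0.0001,0,0,4],[0,0,0,0,0,0]]

```text
t: 18.42
tcp_pos: [0.5288, 0.2364, 0.1385]
tool_rot: [0.785, 0.62, -0.0, -0.0]
force: [-0.9, -2.0, -1.0]
finger_gap: 0.128
```

```bash
python3 o.py o6.png
```

```text
18.425 [0.5288 0.2364 0.1385] psi 76.59091205948292 F [-0.875  -2.0429 -0.9512] T [0.242  0.0337 0.0654] Mz eye 0.08905498165323492 arm 0.02362132685876022 q [0.2275 0.6253 1.6505 0.0001 0.8662 0.4615] gap 0.12824589461488334
dist 0.06581088306181254 dir to eye -103.89090038105806 bar yaw -103.40908794051708 tool offset to eye [-0.0658 -0.0006 -0.    ]
```

View pics/o6.png

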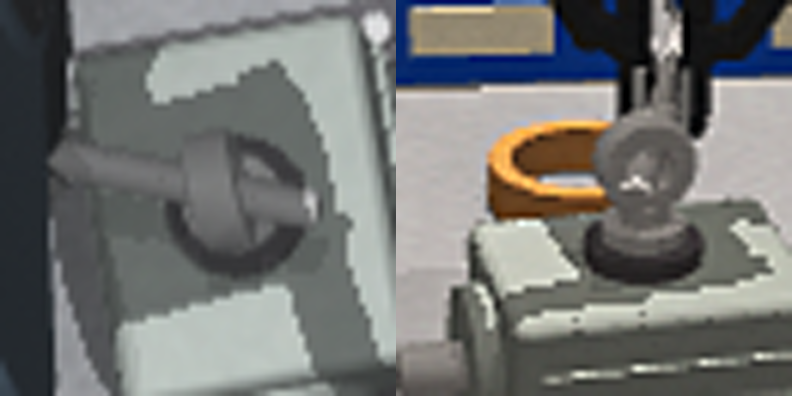

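Request:
play_rows:
  steps:
    - [[-0.0002,0.0046,0.0001,0,0,4],[-0.0002,0.0046,0.0001,0,0,4],[0,0,0,0,0,0]]

```text
t: 18.9
tcp_pos: [0.5369, 0.2336, 0.1383]
tool_rot: [0.826, 0.564, -0.001, -0.0]
force: [-2.6, -0.4, 0.8]
finger_gap: 0.132
```

```bash
python3 o.py o7.png
```

```text
18.9 [0.5369 0.2336 0.1383] psi 68.63914398453558 F [-2.5824 -0.4256  0.8432] T [1.4531 0.0887 0.4213] Mz eye 0.5690439429403306 arm 0.14771656369702257 q [0.2196 0.6325 1.6334 0.0002 0.8773 0.5923] gap 0.1319043208455595
dist 0.06564567950397143 dir to eye -111.3494709994709 bar yaw -111.36085601546442 tool offset to eye [-0.0656  0.     -0.    ]
```

The moment has risen to about 0.57 N m, so the stop is near. I'll use small steps now.

Request:
play_rows:
  steps:
    - [[0,0.0023,0,0,0,2],[0,0,0,0,0,0]]

```text
t: 19.25
tcp_pos: [0.5389, 0.2327, 0.1381]
tool_rot: [0.836, 0.548, -0.001, -0.0]
force: [-4.7, 2.0, 3.8]
finger_gap: 0.126
```

```bash
python3 o.py o8.png
```

```text
19.25 [0.5389 0.2327 0.1381] psi 66.52345445725862 F [-4.7482  1.9876  3.8481] T [0.9179 0.4508 0.5053] Mz eye 0.8427284487697446 arm 0.3374133111719672 q [0.2173 0.6344 1.6292 0.0002 0.8802 0.627 ] gap 0.12629593465540617
dist 0.06555351522786691 dir to eye -113.29162004846431 bar yaw -113.47654554274138 tool offset to eye [-0.0656  0.0002 -0.    ]
```

View pics/o8.png

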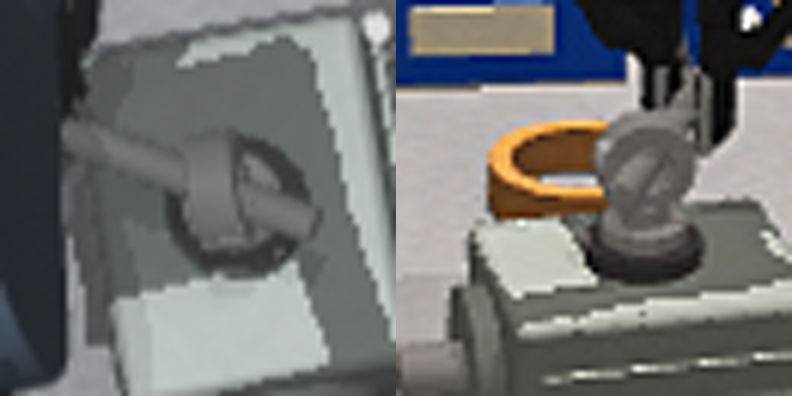

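Request:
play_rows:
  steps:
    - [[0,0.0012,0,0,0,1],[0,0,0,0,0,0]]

```text
t: 19.6
tcp_pos: [0.54, 0.2324, 0.1381]
tool_rot: [0.841, 0.541, -0.001, -0.001]
force: [-3.9, 4.5, 1.7]
finger_gap: 0.123
```

```bash
python3 o.py o9.png
```

```text
19.6 [0.54   0.2324 0.1381] psi 65.50138514965668 F [-3.9032  4.5391  1.6592] T [-0.3902  0.9234  0.6079] Mz eye 0.9643038599556741 arm 0.3563588659396446 q [0.2162 0.6353 1.6271 0.0008 0.8814 0.6432] gap 0.12256855517260697
dist 0.06570314338629979 dir to eye -114.26469764672065 bar yaw -114.49861485034332 tool offset to eye [-0.0657  0.0003 -0.    ]
```

Request:
play_rows:
  steps:
    - [[0,0,0,0,0,0],[0,0,0,0,0,0]]

```text
t: 19.95
tcp_pos: [0.54, 0.2324, 0.1381]
tool_rot: [0.841, 0.541, -0.001, -0.001]
force: [-4.8, 4.8, -1.4]
finger_gap: 0.129
```

```bash
python3 o.py o10.png
```

```text
19.95 [0.54   0.2324 0.1381] psi 65.51024787084773 F [-4.7987  4.8383 -1.3923] T [-0.9684  1.0941  0.5144] Mz eye 0.93267608621481 arm 0.4182519076700716 q [0.2162 0.6352 1.6271 0.0008 0.8813 0.6432] gap 0.12927314531483797
dist 0.0657357637239695 dir to eye -114.25275298065085 bar yaw -114.48975212915227 tool offset to eye [-0.0657  0.0003 -0.    ]
```

View pics/o10.png

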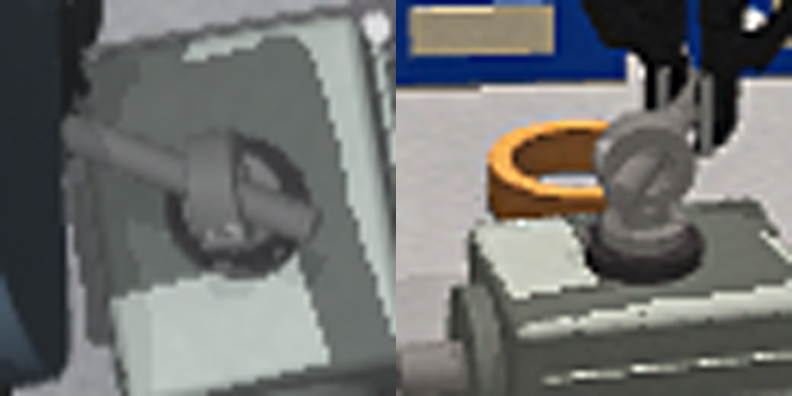

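The moment held at 0.93–0.96 N m while the bar was still, so the eye is at its stop. I'll back the bar off 18° into the free play so it doesn't undo the eye.

Request:
play_rows:
  steps:
    - [[-0.0002,-0.0052,0,0,0,-4.5],[-0.0002,-0.0052,0,0,0,-4.5],[-0.0002,-0.0052,0,0,0,-4.5],[-0.0002,-0.0052,0,0,0,-4.5],[0,0,0,0,0,0],[0,0,0,0,0,0]]

```text
t: 20.8
tcp_pos: [0.5222, 0.2376, 0.1385]
tool_rot: [0.747, 0.665, 0.001, 0.001]
force: [0.1, -0.5, -1.2]
finger_gap: 0.127
```

```bash
python3 o.py o11.png
```

```text
20.8 [0.5222 0.2376 0.1385] psi 83.36607311621856 F [ 0.1031 -0.4962 -1.2497] T [-0.027   0.0612 -0.0295] Mz eye -0.04085038511661157 arm -0.011305189120104052 q [ 0.2324  0.6191  1.6662 -0.0002  0.8541  0.3483] gap 0.12748533258531966
dist 0.06579361413429946 dir to eye -98.07708067454007 bar yaw -96.63392688378144 tool offset to eye [-0.0658 -0.0017 -0.    ]
```

View pics/o11.png

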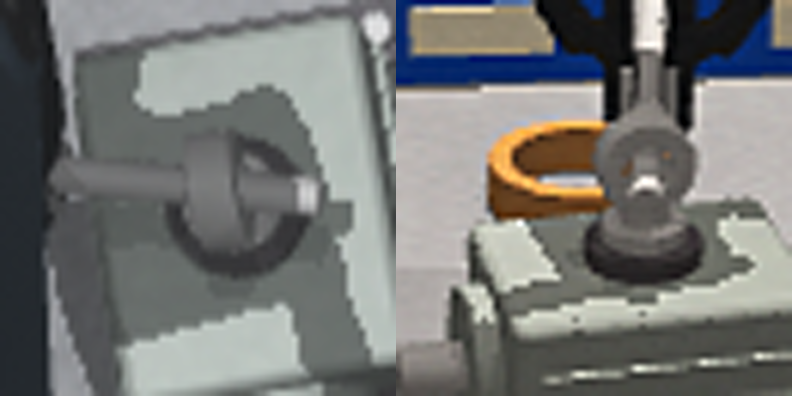

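The forces are back to zero and the bar is free in the hole. I'll centre it and draw it out.

Request:
play_rows:
  steps:
    - [[0,-0.0048,0,0,0,-3],[0,0,0,0,0,0],[0.007,0,0,0,0,0],[0.007,0,0,0,0,0],[0.007,0,0,0,0,0],[0.007,0,0,0,0,0],[0.007,0,0,0,0,0],[0,0,0,0,0,0]]

```text
t: 21.9
tcp_pos: [0.5184, 0.2739, 0.1383]
tool_rot: [0.728, 0.685, 0.0, 0.0]
force: [0.3, 0.4, -1.1]
finger_gap: 0.124
```

```bash
python3 o.py o12.png
```

```text
21.9 [0.5184 0.2739 0.1383] psi 86.5401464115615 F [ 0.2654  0.4202 -1.1437] T [-0.0073 -0.0043 -0.0339] Mz eye -0.05858471165153069 arm -0.02464962535949666 q [0.2956 0.6327 1.6326 0.     0.8761 0.3559] gap 0.1243579952426838
dist 0.10153537737999124 dir to eye -93.03753449650603 bar yaw -93.4598535884385 tool offset to eye [-0.1015  0.0007 -0.    ]
```

View pics/o12.png

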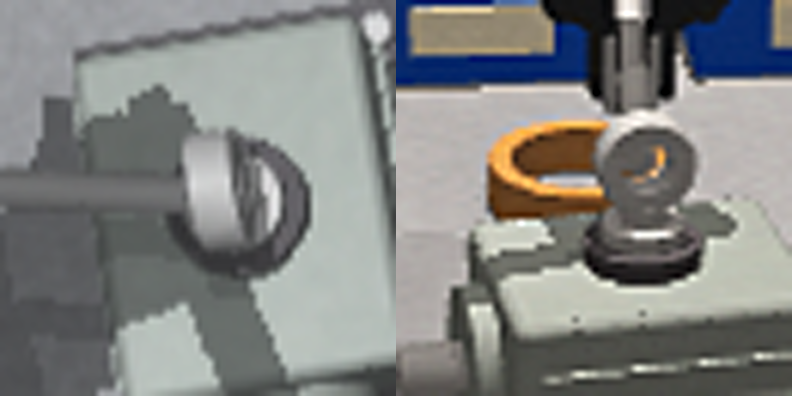

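Request:
play_rows:
  steps:
    - [[0.008,0,0,0,0,0],[0.01,0,0,0,0,0],[0.01,0,0,0,0,0],[0.01,0,0,0,0,0],[0,0,-0.03,0,0,0],[0,0,-0.035,0,0,0],[0,0,0,0,0,0],[0,0,0,0,0,0]]

```text
t: 23.0
tcp_pos: [0.52, 0.3112, 0.2026]
tool_rot: [0.728, 0.685, -0.001, -0.0]
force: [0.3, 0.1, -2.2]
finger_gap: 0.128
```

```bash
python3 o.py o13.png; python3 - <<'E'
from h import *
s=manip.snapshot("side");t=manip.snapshot("top")
save(t,"w_t.png",(100,130,340,310),3);save(s,"w_s.png",(230,100,430,250),4)
E
```

```text
23.0 [0.52   0.3112 0.2026] psi 86.50936089897293 F [ 0.34    0.1382 -2.2181] T [ 0.0103 -0.0027 -0.0137] Mz eye -0.05988650917832703 arm -0.046197609202195955 q [0.3551 0.5664 1.5332 0.     1.0436 0.416 ] gap 0.12820049252737417
dist 0.13888992316507412 dir to eye -92.87715205759659 bar yaw -93.49063910102707 tool offset to eye [-0.1389  0.0015 -0.    ]
```

View pics/w_t.png

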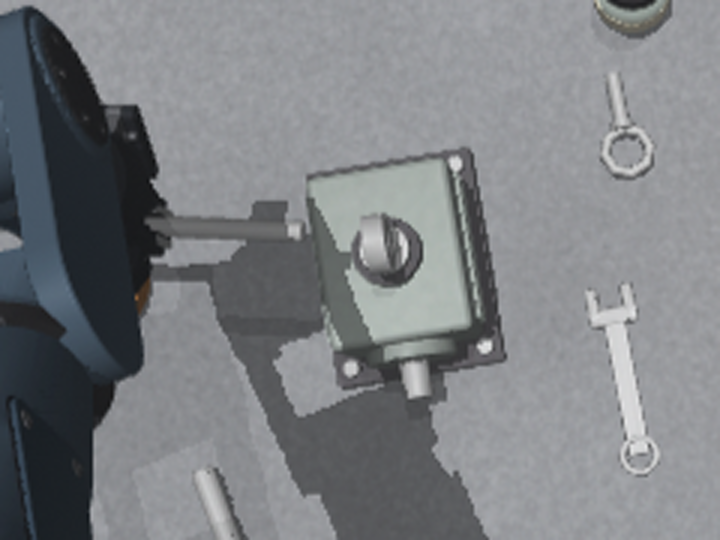

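View pics/w_s.png

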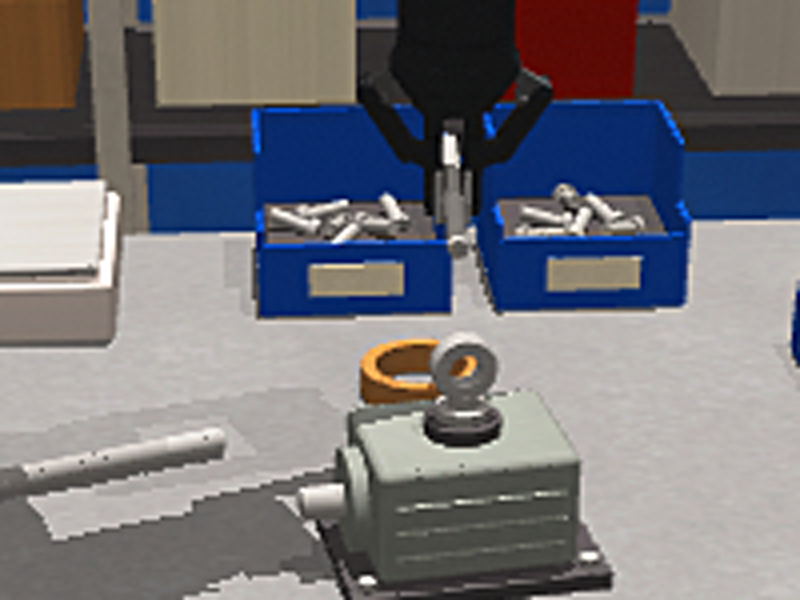

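The eye now faces about -88° and nothing else has moved. I'll turn the bar back and carry it over the rest at safe height.

Request:
play_rows:
  steps:
    - [[0,0,-0.003,0,0,-9.42],[0,0,-0.003,0,0,-9.42],[0,0,-0.003,0,0,-9.42],[0,0,-0.003,0,0,-9.42],[0,0,-0.003,0,0,-9.42],[0,0,-0.003,0,0,-9.42],[0,0,-0.003,0,0,-9.42],[0,0,-0.003,0,0,-9.42],[0,0,-0.003,0,0,-9.42],[0,0,-0.003,0,0,-9.42]]

```text
t: 24.45
tcp_pos: [0.5203, 0.311, 0.2324]
tool_rot: [-0.009, 1.0, -0.0, -0.001]
force: [-0.5, -0.2, -0.9]
finger_gap: 0.129
```

Request:
play_rows:
  steps:
    - [[0,-0.02,0,0,0,0],[0,-0.04,0,0,0,0],[0,-0.045,0,0,0,0],[0,-0.045,0,0,0,0],[0,-0.045,0,0,0,0],[0,-0.045,0,0,0,0],[0,-0.045,0,0,0,0],[0,-0.045,0,0,0,0],[0,-0.045,0,0,0,0],[0,-0.04,0,0,0,0]]

```text
t: 25.7
tcp_pos: [0.5246, -0.1063, 0.2329]
tool_rot: [-0.004, 1.0, -0.0, -0.001]
force: [0.8, 0.1, -1.5]
finger_gap: 0.129
```

Request:
play_rows:
  steps:
    - [[-0.003,-0.02,0,0,0,0],[0,-0.02,0,0,0,0],[0,0,0,0,0,0],[0,0,0,0,0,0],[0,0,0,0,0,0]]

```text
t: 26.32
tcp_pos: [0.5291, -0.1425, 0.2333]
tool_rot: [-0.007, 1.0, 0.0, -0.0]
force: [-0.6, -1.0, -2.2]
finger_gap: 0.123
```

```bash
python3 f.py r1; python3 -c "
from h import *
st,p,r=pose();print(totool(np.array([.5286,-.1466,.0429])-p,psi_of(r)))"
```

```text
26.325 [ 0.5291 -0.1425  0.2333] 180.77300401584176 [-0.0005  0.0005 -1.    ] [-0.4672  0.4537  1.6514  0.0003  1.0371 -2.0517] [-0.5685 -1.0076 -2.2159] 0.1233758854279165
[ 0.00064014 -0.0038495   0.19050537]
```

View pics/r1_s.png

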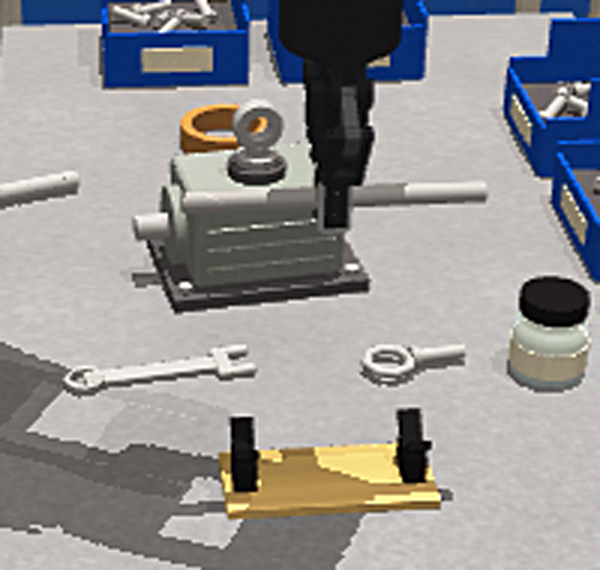

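The bar is still gripped at its middle, running from (183,198) to (488,190) in the crop. I'll correct the lateral error and descend.

Request:
play_rows:
  steps:
    - [[-0.001,-0.0038,0,0,0,0],[0,0,0.02,0,0,0],[0,0,0.03,0,0,0],[0,0,0.03,0,0,0],[0,0,0.03,0,0,0],[0,0,0.03,0,0,0],[0,0,0.02,0,0,0],[0,0,0.01,0,0,0],[0,0,0,0,0,0],[0,0,0,0,0,0]]

```text
t: 27.68
tcp_pos: [0.531, -0.1479, 0.0642]
tool_rot: [-0.006, 1.0, -0.0, 0.001]
force: [0.5, 0.4, -1.1]
finger_gap: 0.124
```

```bash
python3 f.py r2; python3 -c "
from h import *
st,p,r=pose();print(totool(np.array([.530,-.1466,.0429])-p,psi_of(r)))"
```

```text
27.675 [ 0.531  -0.1479  0.0642] 180.69674694781295 [ 0.0016 -0.0008 -1.    ] [-0.4744  0.7229  1.7578  0.      0.6591 -2.0573] [ 0.5404  0.4399 -1.1381] 0.12384431654173453
[0.00090121 0.00124646 0.02139508]
```

View pics/r2_s.png

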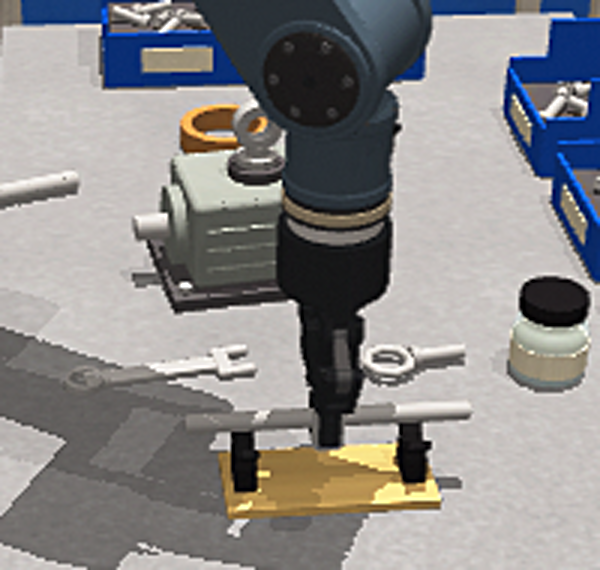

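Request:
play_rows:
  steps:
    - [[0.0009,0.0012,0.005,0,0,0],[0,0,0.007,0,0,0],[0,0,0.005,0,0,0],[0,0,0.003,0,0,0],[0,0,0,0,0,0],[0,0,0,0,0,0]]

```text
t: 28.52
tcp_pos: [0.5295, -0.1464, 0.0434]
tool_rot: [-0.006, 1.0, -0.0, 0.0]
force: [0.6, -0.8, -1.1]
finger_gap: 0.127
```

```bash
python3 f.py r3
```

```text
28.525 [ 0.5295 -0.1464  0.0434] 180.6879626536448 [ 0.0002 -0.     -1.    ] [-0.4732  0.7593  1.7664  0.0001  0.6157 -2.0562] [ 0.6238 -0.7596 -1.1495] 0.12714483684725447
```

View pics/r3_s.png

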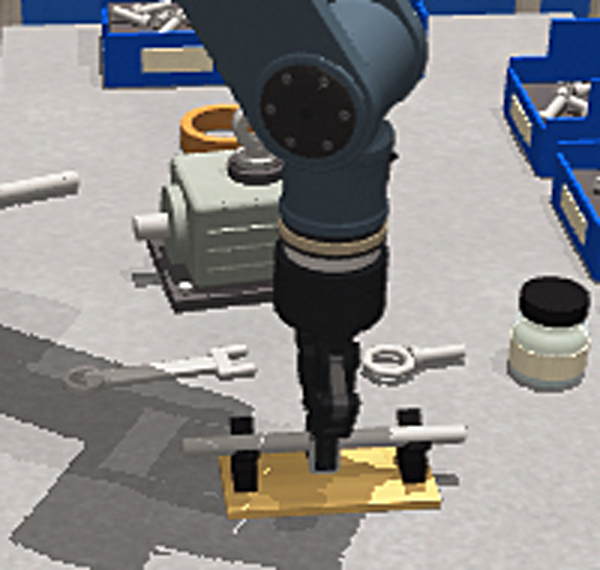

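The bar's ends, (183,440) and (467,433), match where I found it. I'll lower the last half millimetre, release and rise.

Request:
play_rows:
  steps:
    - [[0,0,0.0006,0,0,0],[0,0,0,0,0,0],[0,0,0,0,0,0]]

```text
t: 29.0
tcp_pos: [0.5296, -0.1466, 0.043]
tool_rot: [-0.006, 1.0, -0.0, 0.0]
force: [-1.0, -1.5, 1.9]
finger_gap: 0.124
```

Request:
play_rows:
  steps:
    - [[0,0,0,0,0,0],[0,0,0,0,0,0],[0,0,0,0,0,0],[0,0,0,0,0,0],[0,0,0,0,0,0],[0,0,0,0,0,0],[0,0,0,0,0,0],[0,0,0,0,0,0]]
  fingers: 1
  squeeze: 20

```text
t: 30.0
tcp_pos: [0.5294, -0.1463, 0.0428]
tool_rot: [-0.006, 1.0, -0.0, 0.0]
force: [-0.5, 0.5, 0.8]
finger_gap: 1.004
```

Request:
play_rows:
  steps:
    - [[0,0,-0.01,0,0,0],[0,0,-0.02,0,0,0],[0,0,-0.03,0,0,0],[0,0,-0.04,0,0,0],[0,0,-0.04,0,0,0],[0,0,-0.04,0,0,0],[0,0,-0.03,0,0,0],[0,0,0,0,0,0]]

```text
t: 31.0
tcp_pos: [0.5306, -0.1469, 0.2559]
tool_rot: [-0.006, 1.0, -0.002, 0.003]
force: [0.3, 0.9, -1.0]
finger_gap: 1.001
```

Request:
play_rows:
  steps:
    - [[0.03,-0.04,-0.01,0,0,0],[0.03,-0.04,0,0,0,0],[0.02,-0.04,0,0,0,0],[0,-0.04,0,0,0,0],[0,-0.03,0,0,0,0],[0,0,0,0,0,0],[0,0,0,0,0,0]]

```text
t: 31.88
tcp_pos: [0.4509, -0.3359, 0.2616]
tool_rot: [-0.006, 1.0, 0.001, -0.001]
force: [-0.3, -0.1, 0.2]
finger_gap: 1.003
```

```bash
python3 f.py z1; python3 e.py; python3 b.py | head -3; python3 o.py z2.png
```

```text
31.875 [ 0.4509 -0.3359  0.2616] 180.69070351637697 [-0.002   0.0029 -1.    ] [-0.8392  0.4379  1.5838  0.0005  1.1233 -2.4222] [-0.2847 -0.1495  0.1502] 1.0029085071587227
[321.6, 292.0, 416.4, 304.3] (367.5134582519531, 296.7088317871094) (8.112166404724121, 93.25772857666016) 86.3086166381836
center at z.038 [ 0.5286 -0.1487  0.038 ]
proj of est ends [array([320.6583, 298.308 ]), array([368.0119, 295.9815]), array([414.7198, 293.6867])]
[([331.4, 284.9, 408.1, 323.8], 0.87)] rest origin side [ 0.5338 -0.1444  0.    ]
rest origin top [array([ 0.5314, -0.1431,  0.    ])]
180.73720572061134 [-0.0805  0.1896  0.139 ]
[184.7 333.9] 0.97 924 z 0.007 sides 0.023152616237195625 0.2353299822768351 mean width 0.02042145469928791
  center [0.251  0.2902 0.007 ]
[184.7 333.9] 0.97 924 z 0.009 sides 0.02311294995669795 0.23492680256742832 mean width 0.020386467588458895
32.625 [ 0.4516 -0.3373  0.2628] psi 180.69161503495974 F [-0.2822 -0.7943  0.2255] T [ 0.0039 -0.0005  0.0069] Mz eye -0.08825238237192477 arm -0.0951404021097955 q [-0.8397  0.4372  1.5813 -0.      1.1231 -2.4226] gap 0.9977370234155464
dist 0.5135035204577283 dir to eye 83.13811475690007 bar yaw 0.6916150349597388 tool offset to eye [-0.0675  0.509  -0.    ]Traceback (most recent call last):
  File "b.py", line 16, in <module>
    for l in ("eye_loop","eye_seat","gearcase","rest"): tr(l)
                                                        ~~^^^
  File "b.py", line 14, in tr
    A=manip.pinpoint(l,t)[i]["point"];B=manip.pinpoint(l,s)[j]["point"]
                                        ~~~~~~~~~~~~~~~~~~~^^^
IndexError: list index out of range
```

View pics/z1_s.png

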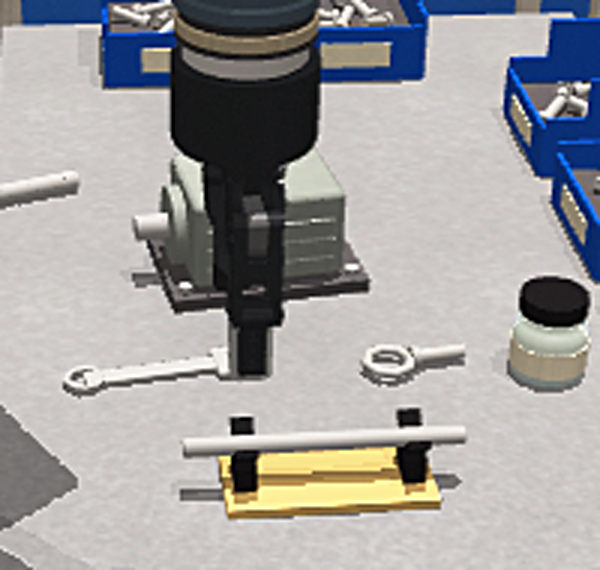

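View pics/z1_t.png

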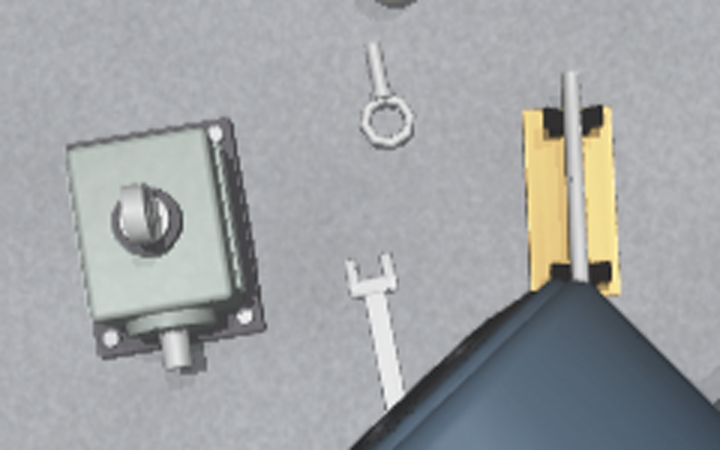

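The bar lies in both notches with its ends at (183,448) and (466,434), as found. The eye, spanner and spare bolt are unchanged. The gripper is clear, so I'm handing in.

```bash
python3 -c "
from h import *
print(manip.sign_off(), manip.sense()['t'])"
```

```text
the job is handed in; nothing more can be done
the job is handed in; nothing more can be done
```

The lifting eye is turned clockwise to its stop, the bar is back in its rest, and the job is handed in at about 33 s of the 67 s allowed.

- **Bar:** I took the bar from the rest; it measured 200 × 14 mm, while the two loose ones measured about 273 × 20 mm. I slid it through the loop without contact force and turned the eye with the bar alone.
- **Stop:** The eye turned roughly 95–100°, estimated from the bar angle and the pictures. Drag was about 0.1–0.2 N m, then the moment rose to 0.93–0.96 N m and held there while the eye no longer turned. I backed the bar off within its free play, so the eye was not unscrewed, and drew it out.
- **Last checks:** The final pictures show the bar lying in both notches, within about 2 mm of where it was. The eye stayed where the stop left it. The other things near the work had not moved, and the gripper was clear of everything.
- **Not confirmed or in disagreement:**
  - The collar being down on the boss rests on the stop moment and the angle turned. The expected drop of about 1.6 mm is under one pixel, so the pictures cannot prove it.
  - My fine image fits of the eye and the bar disagreed by a few degrees and millimetres, so I relied on the enlarged views and the force readings.
  - My final re-measurement script stopped with an error when a detection was missing, and it gave no top-view check of the bar on the rest.
  - I did not re-measure the carton and the washer at the end.

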